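# Find the full feed cartridge by its heft and load the doser

### The job

One of the three look-alike sealed feed cartridges in the caddy is full and heavy, the other two are spent and light: lift them just clear to feel which is which. Seat the full one in the doser's well, pressing the cartridge down gently against the stiff valve until it is fully home, and stand the two spent ones in the empties tray. Keep the cartridges upright and low (never more than 20 cm off the bench), set them down without dropping or forcing them, do not push on the doser with the gripper itself, and leave the pot, mister and dibber alone.

Things in the scene. Friction and masses are not known exactly. Their poses are not given: they have to be found in the camera images.
- cartridge_a: sealed feed cartridge: plain aluminium can 50 mm in diameter, 96 mm tall, with a ribbed black screw cap (41 mm) to 115 mm. Origin: centre of its underside, z up its axis. Starts standing in a caddy nest; which of the three is the full one varies. Grip the can 60 to 95 mm above its underside. Full: 300 to 360 g; spent: 95 to 105 g; they look exactly alike.
- cartridge_b: sealed feed cartridge: plain aluminium can 50 mm in diameter, 96 mm tall, with a ribbed black screw cap (41 mm) to 115 mm. Origin: centre of its underside, z up its axis. Starts standing in a caddy nest; which of the three is the full one varies. Grip the can 60 to 95 mm above its underside. As cartridge_a.
- cartridge_c: sealed feed cartridge: plain aluminium can 50 mm in diameter, 96 mm tall, with a ribbed black screw cap (41 mm) to 115 mm. Origin: centre of its underside, z up its axis. Starts standing in a caddy nest; which of the three is the full one varies. Grip the can 60 to 95 mm above its underside. As cartridge_a.
- caddy: fixed black block 262 x 92 x 30 mm (x, y, z) with three round nests in a row along its x axis at x = -85, 0 and +85 mm; each nest is 54 mm in diameter and 22 mm deep, so its floor is 8 mm above the bench. Origin: centre of the underside, on the bench.
- tray: empties tray, a fixed open black tray 230 x 130 x 30 mm (x, y, z) with 5 mm walls and floor, long side along its x axis. Origin: centre of the underside, on the bench. Room for two cartridges side by side, e.g. at x = -55 and +55 mm.
- doser: feed doser: fixed grey housing 110 x 124 x 60 mm (x, y, z) with a round well in the middle of its deck; behind it (x from 56 to 108 mm) a black pump pod 124 mm wide, 88 mm high, then hose barbs to x = 132 mm. Origin: on the well's axis, at bench level. A cartridge is fully home when its underside is 20 mm above the bench (cap top at 135 mm).
- well_mouth (a point): centre of the well's mouth, level with the deck, 60 mm above the bench. The well is 54 mm in diameter with a 1 mm chamfer. In it lies a round white valve plate, 44 mm across, on which the cartridge stands.
- valve (a joint): valve plate's travel in m: 0 raised (plate top 32 mm above the bench), 0.012 fully down (20 mm) against a hard stop; starts at 0 to 0.003. Stiff seals, no spring: it moves only under about 8 N, more than a cartridge's weight, and stays where it is left.
- pot: bystander: loose terracotta cup-shaped pot, 80 mm across, 75 mm tall. Origin: centre of its underside.
- mister: bystander: loose amber mister bottle, 66 mm diameter, about 160 mm tall. Origin: centre of its underside.
- dibber: bystander: loose wooden dibber with a T-handle and a steel point lying on the bench, 180 x 90 x 22 mm. Origin: under its middle; x along the shaft to the point.
There are look-alikes about, which are no part of the job. Leave any turquoise or yellow look-alike of the cartridge_a alone.

How it is judged:
By the outcome, as a careful person would: the job done as asked, in the order asked, and still so for the second after the job is handed in, with the robot touching nothing.
It also fails if it takes over 72 s, if anything falls off the work surface, if the arm or the gripper's body presses on something with over 40 N, if the wrist force passes 120 N, or if a joint passes its speed limit or range.

### The arm

A 7-joint arm with a two-finger parallel gripper is mounted at the origin on the work surface. World frame = base frame: x ahead of the robot, y to its left, z up, the work surface at z = 0. Lengths are in m, angles in rad, forces in N, time in s.
With the tool pointing down it reaches from about 0.425 to 0.925 m from the base axis. Payload 6.8 kg.
Tool frame: the origin (TCP) lies midway between the tips of the shut fingers; the grasp point (between the pads) lies 19 mm behind it; z points along the fingers, y is the direction in which the jaws open and shut (so a half turn about z gives the same grasp; the last joint's range is limited). The gripper opens to 85 mm and grips with 20 to 120 N. Pads are 22 mm wide; open, the fingers measure 114 mm over their backs; the gripper's body (76 mm by 85 mm) begins 54 mm behind the grasp point. The pads swing forward as they close: fully open they stand 13 mm farther back than shut.
Start: joints at [1.138, 0.477, 0.022, 1.555, -0.011, 1.109, -0.083], TCP at [0.215, -0.64, 0.231] pointing down, gripper open.
Joint ranges: [-2.96, 2.96], [-0.34, 2.1], [-1.41, 1.46], [0.24, 2.44], [-1.37, 4.51], [0.17, 1.92], [-2.96, 2.96]. Speed limits (rad/s): [2.39, 2.39, 3.14, 3.14, 3.14, 3.14, 3.14].

### API

Orientations are given as a rotation vector (axis times angle).
In Python, from bench import r, imaging gives the robot as it stands.
- The arm moves only by the tool jog_arm, never from a script. Its argument "rows" is a list of rows, each an object with "delta_rot": the turn, a rotation vector about the tool's x, y, z in degrees, a list of three; "xyz": the shift along the tool's x, y, z in cm, a list of three; "fingers": the closure, from 0 (fully open) to 1 (shut). A call has exactly 5 rows; each row is the pose to reach, as a shift and turn from the pose measured when the call began, along the tool's axes at that moment; what a row does not reach only later rows make up. A row lasts 1/12 s, in which the tool goes at most 41.7 mm and 7.16 degrees, less where a joint would pass 70% of its speed; a pose out of reach is approached as far as the arm can. A call with a gripper value outside its range is refused whole. The fingers move at their own pace and stop on an object; "grip_force" is the grip in N (left out, the last holds). Time passes only in rows, so rows that repeat a pose let the fingers close, or fill a call up. It gives the time, the measured TCP pose, the force and the opening at its end, in the units of the state.
- r.get_obs(): the state, without advancing time (a new reading comes with each control period).
- imaging.grab_frame(name): name is "scene" or "top" or "wrist"; returns the picture (480x640x3 uint8, blue, green, red); there is no depth.
- imaging.camera_info(name): a dict with "camera_matrix" (3x3 intrinsics, pixels), "k1" (the pictures are not rectified: a ray, as slopes to the right and down, at radius r is drawn at 1 + k1 r^2 times it, then the intrinsics apply), "xyz" and "attitude" of the camera in the world. Camera axes: x right, y down, z forward; pixel columns grow to the right and rows downward; lengths in m; the calibration is good to about 2 mm. A picture is of the moment at which its call begins: read the wrist's pose just before it. camera_info takes no time and is no camera call; for the wrist camera it gives the pose at the moment of the call.
- r.hand_in(): hands the job in, once; it reports no verdict.
Trained networks look in the newest picture that a camera, given by its name, has taken for a name from the list of things; names that differ only in an ending like _2 or _b are one class to them, and where a whole thing is asked for, a point or a joint stands for the part that bears it (a point fixed in the world has none). Each returns a list of dicts, best first, with "conf" (0 to 1); they miss things now and then, are a little off and sometimes report something else, mostly with a low value. They report only what shows in the picture. A call takes as long as a camera call. They do not tell look-alikes from the thing itself.
- imaging.find_in(camera, query): "position" ([column, row] in pixels, amid what is visible of it).
- imaging.cut_out(camera, query): "region" (480x640 bool, what is visible of it) and "position" ([column, row] in pixels, amid what is visible of it).
- imaging.tip_of(camera, query): "position" ([column, row] in pixels: a listed point, or the origin of a listed thing).
The state is a dict: "clock": time; "joints": joint angles; "qvel": joint speeds; "tau": joint torques, N m; "tcp_pos": TCP position; "orientation": TCP orientation; "contact_force": force on the tool from outside, world axes, zero at the start; "moment": the same for the moment, N m; "grip_width": finger opening in m.
Only numpy, scipy, OpenCV 4.12 (cv2) and the standard library are available. Lean on these libraries where they do the work, as an engineer would, in place of code of your own. Each camera call takes 0.05 s, during which the arm holds its last target.

## Working session

There is one attempt and no reset: what is moved stays moved. The work goes in short steps, Python scripts to look and compute and a tool call to move; the robot and the scene stay as the last step left them, time stands still between calls to the robot, and variables do not carry over. Pictures are saved under pics/ and viewed, and the job is handed in when it is done.

Besides the shell and the picture viewer there is one more tool, called after ">>>" as a command line: name --argument value ..., lists and objects as JSON in quotes. jog_arm: Moves the arm, as the interface text tells. Its arguments: {"type":"object","properties":{"rows":{"type":"array","items":{"type":"object","properties":{"delta_rot":{"type":"array","items":{"type":"number"}},"xyz":{"type":"array","items":{"type":"number"}},"fingers":{"type":"number"}}}},"grip_force":{"type":"number"}},"required":["rows"]}

```bash
ls; mkdir -p pics; python3 - <<'E'
from bench import r, imaging
import cv2
o=r.get_obs(); print(o)
for c in ['scene','top','wrist']:
    i=imaging.camera_info(c); print(c,i)
    cv2.imwrite(f'pics/{c}0.png',imaging.grab_frame(c))
E
```

```text
pics
{'clock': 0.0, 'joints': array([ 1.137911  ,  0.47781114,  0.0223356 ,  1.55647066, -0.01150874,
        1.10930944, -0.08310818]), 'qvel': array([ 0.00045476, -0.00109601, -0.00157627,  0.00040835,  0.00177518,
       -0.00043796, -0.00079874]), 'tau': array([ 6.51392456e-04, -5.96458125e+01,  1.60813976e+00, -2.81200218e+01,
        1.24641205e-02,  9.33385338e-03, -5.28728549e-06]), 'tcp_pos': array([ 0.2151917 , -0.63913855,  0.23031013]), 'orientation': array([-3.09845972e+00, -5.07658036e-01,  6.75392461e-04]), 'contact_force': array([-0.30683548,  0.20946357,  0.47450127]), 'moment': array([-0.02831131,  0.02952001,  0.01269831]), 'grip_width': 0.08544378795440451}
scene {'camera_matrix': array([[436.86041987,   0.        , 322.3210589 ],
       [  0.        , 436.86041987, 238.5679071 ],
       [  0.        ,   0.        ,   1.        ]]), 'k1': -0.0719374175251833, 'xyz': array([ 1.01094347, -0.31929801,  0.77249954]), 'attitude': array([-2.25170851, -1.1650868 ,  0.38231734])}
top {'camera_matrix': array([[616.37879247,   0.        , 331.0345862 ],
       [  0.        , 616.37879247, 230.28403638],
       [  0.        ,   0.        ,   1.        ]]), 'k1': -0.11882325964254543, 'xyz': array([ 0.51120054, -0.01802101,  1.19139614]), 'attitude': array([-2.18373437,  2.21910239, -0.06450647])}
wrist {'camera_matrix': array([[378.74335995,   0.        , 318.80603295],
       [  0.        , 378.74335995, 238.49256285],
       [  0.        ,   0.        ,   1.        ]]), 'k1': -0.01737819077362413, 'xyz': array([ 0.28389485, -0.61738295,  0.37242876]), 'attitude': array([ 2.35473546, -1.69286226, -0.24583907])}
```

View pics/scene0.png

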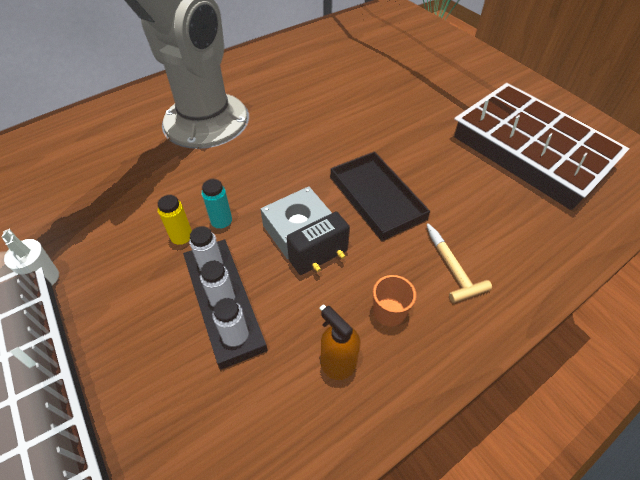

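View pics/top0.png

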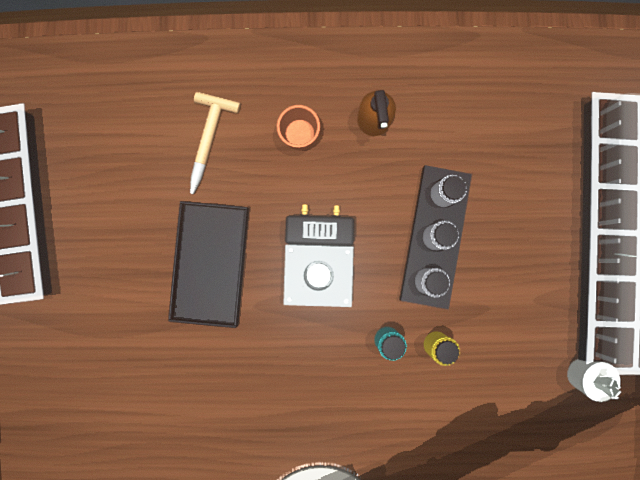

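View pics/wrist0.png

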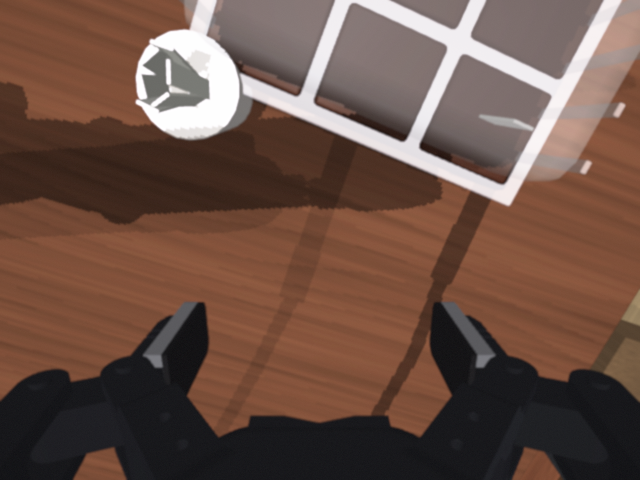

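The top picture shows caps at (453,189), (441,234) and (433,281) in the black caddy, with the well at (319,275) and the tray at (209,264). The look-alikes are turquoise at (391,344) and yellow at (443,350), both standing outside the caddy, so the plain aluminium three are the ones meant.

```bash
cat > h.py <<'E'
import numpy as np, cv2
from scipy.spatial.transform import Rotation as R
from bench import r, imaging
def cam(n):
    i=imaging.camera_info(n); return i['camera_matrix'],i['k1'],np.array(i['xyz']),R.from_rotvec(i['attitude']).as_matrix()
def dist(k1): return np.array([k1,0,0,0,0.])
def proj(c,P):
    K,k,t,A=c; p=cv2.projectPoints(np.atleast_2d(P).astype(float),cv2.Rodrigues(A.T)[0],-A.T@t,K,dist(k))[0]; return p[:,0]
def back(c,px,z):
    K,k,t,A=c; u=cv2.undistortPoints(np.array(px,float).reshape(-1,1,2),K,dist(k))[:,0]
    d=np.c_[u,np.ones(len(u))]@A.T
    return t+d*((z-t[2])/d[:,2])[:,None]
E
python3 - <<'E'
from h import *
img=imaging.grab_frame('top'); c=cam('top')
print('tips')
for q,z in [('cartridge_a',0.008),('caddy',0),('tray',0),('doser',0),('well_mouth',.06),('pot',0),('mister',0)]:
    for d in imaging.tip_of('top',q)[:5]: print(q,round(d['conf'],2),np.round(d['position'],1),back(c,d['position'],z)[0].round(4))
S={}
for q,z in [('caddy',.03),('tray',.03),('doser',.06)]:
    d=imaging.cut_out('top',q)[0]; m=d['region'].astype(np.uint8); S[q]=m
    cs=max(cv2.findContours(m,0,2)[0],key=cv2.contourArea)
    b=cv2.boxPoints(cv2.minAreaRect(cs)); w=back(c,b,z)
    print(q,round(d['conf'],2),b.round(1).tolist(),w[:,:2].round(4).tolist(),'c',w.mean(0).round(4),np.linalg.norm(w-np.roll(w,1,0),axis=1).round(3))
np.savez('masks.npz',**S)
big=cv2.resize(img[150:390,260:500],None,fx=2.5,fy=2.5,interpolation=cv2.INTER_CUBIC); cv2.imwrite('pics/crop1.png',big)
E
```

```text
tips
cartridge_a 0.8 [445.6 191.2] [ 0.6413 -0.2537  0.008 ]
cartridge_a 0.77 [436.1 237.5] [ 0.5517 -0.2328  0.008 ]
cartridge_a 0.63 [423.1 280.5] [ 0.4694 -0.2057  0.008 ]
cartridge_a 0.62 [435.5 341.8] [ 0.3511 -0.2274  0.008 ]
cartridge_a 0.61 [386.5 339.9] [ 0.3569 -0.133   0.008 ]
caddy 0.71 [432.2 238. ] [ 0.5511 -0.2265  0.    ]
tray 0.72 [211.4 266. ] [0.5037 0.2025 0.    ]
doser 0.97 [319.4 274.5] [ 0.4842 -0.0064  0.    ]
well_mouth 0.66 [319.  273.1] [ 0.4882 -0.0062  0.06  ]
pot 0.91 [298.4 137.8] [0.7512 0.0306 0.    ]
pot 0.3 [206.6 143.1] [0.7441 0.2108 0.    ]
mister 0.6 [373.9 119.8] [ 0.785  -0.1178  0.    ]
caddy 0.91 [[397.8999938964844, 300.3999938964844], [422.29998779296875, 164.1999969482422], [472.70001220703125, 173.1999969482422], [448.3999938964844, 309.3999938964844]] [[0.4336, -0.1537], [0.6912, -0.2059], [0.6728, -0.3028], [0.4146, -0.2493]] c [ 0.5531 -0.2279  0.03  ] [0.097 0.263 0.099 0.264]
tray 0.79 [[166.8000030517578, 322.1000061035156], [179.8000030517578, 199.39999389648438], [250.8000030517578, 206.89999389648438], [237.6999969482422, 329.70001220703125]] [[0.399, 0.2832], [0.6311, 0.2566], [0.6145, 0.1213], [0.3836, 0.1486]] c [0.507  0.2024 0.03  ] [0.136 0.234 0.136 0.233]
doser 0.82 [[283.20001220703125, 305.5], [285.29998779296875, 205.60000610351562], [354.6000061035156, 207.0], [352.5, 306.8999938964844]] [[0.43, 0.0601], [0.6132, 0.054], [0.6086, -0.0736], [0.4253, -0.0666]] c [ 0.5193 -0.0065  0.06  ] [0.127 0.183 0.128 0.183]
```

View pics/crop1.png

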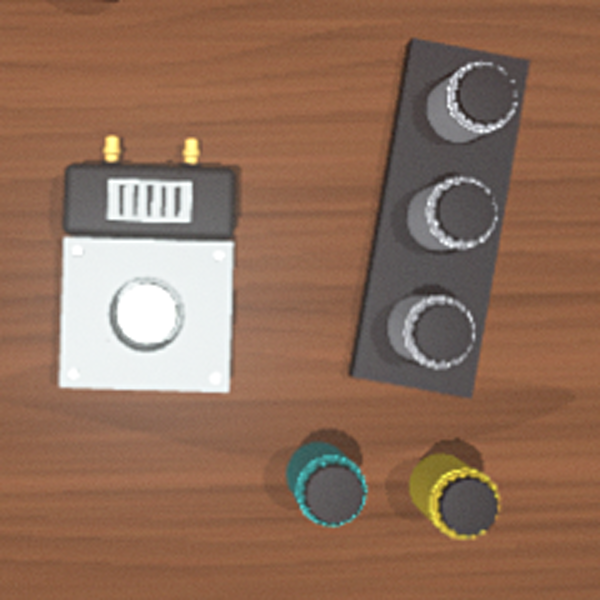

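```bash
python3 - <<'E'
from h import *
c=cam('top'); f=lambda p:np.array(p,float)/2.5+[260,150]-0.3
for n,p,z in [('caps',[(488,94),(467,212),(445,332)],.123),('caddy',[(412,39),(530,60),(472,397),(352,376)],.03),('well',[(146.5,314)],.06),('deck',[(63,236),(235,240),(230,392),(59,387)],.06),('teal,yel',[(335,490),(469,506)],.115)]:
    w=back(c,f(p),z); print(n,w[:,:2].round(4).tolist(),w.mean(0).round(4))
    if len(p)==4: print(np.linalg.norm(w-np.roll(w,1,0),axis=1).round(4), np.degrees(np.arctan2(*(w[0]-w[3])[[1,0]])),np.degrees(np.arctan2(*(w[1]-w[2])[[1,0]])))
E
```

```text
caps [[0.6353, -0.2474], [0.5527, -0.2303], [0.4694, -0.2129]] [ 0.5525 -0.2302  0.123 ]
caddy [[0.689, -0.2101], [0.6719, -0.3008], [0.4163, -0.2495], [0.4341, -0.1586]] [ 0.5528 -0.2297  0.03  ]
[0.2601 0.0922 0.2607 0.0926] -11.425757194548265 -11.341451970929533
well [[0.4841, -0.0049]] [ 0.4841 -0.0049  0.06  ]
deck [[0.5423, 0.0555], [0.5373, -0.0707], [0.426, -0.0651], [0.4317, 0.06]] [ 0.4844 -0.0051  0.06  ]
[0.1106 0.1264 0.1114 0.1253] -2.315259583674781 -2.8837554740615317
teal,yel [[0.3605, -0.135], [0.347, -0.229]] [ 0.3537 -0.182   0.115 ]
```

```bash
cat >> h.py <<'E'
def Rt(jaw):  # tool pointing down, tool y at angle jaw(deg) in world
    a=np.radians(jaw); y=np.array([np.cos(a),np.sin(a),0]); z=np.array([0,0,-1.]); return np.c_[np.cross(y,z),y,z]
def goto(pos,jaw):
    o=r.get_obs(); A=R.from_rotvec(o['orientation']).as_matrix()
    print('t',round(o['clock'],2),'tcp',o['tcp_pos'].round(4),'jaw',np.degrees(np.arctan2(A[1,1],A[0,1])).round(2),'tilt z',A[:,2].round(4),'F',o['contact_force'].round(2),'w',round(o['grip_width'],4),'q',o['joints'].round(2))
    print('xyz cm',(A.T@(np.array(pos)-o['tcp_pos'])*100).round(2),'rot',np.degrees(R.from_matrix(A.T@Rt(jaw)).as_rotvec()).round(2))
C={1:(.636,-.2471),2:(.5527,-.2302),3:(.4694,-.2130)}
E
python3 - <<'E'
from h import *
goto([*C[3],.2],-101.4)
E
```

```text
t 0.7 tcp [ 0.2154 -0.6397  0.2313] jaw -71.39 tilt z [ 0.e+00 -1.e-04 -1.e+00] F [ 0.48  0.24 -0.53] w 0.0854 q [ 1.14  0.48  0.02  1.56 -0.01  1.11 -0.08]
xyz cm [ 37.69 -32.34   3.13] rot [ 0.   -0.   30.01]
```

>>> jog_arm --rows '[{"xyz": [37.7,-32.3,3.1],"delta_rot": [0,0,30],"fingers": 0},{"xyz": [37.7,-32.3,3.1],"delta_rot": [0,0,30],"fingers": 0},{"xyz": [37.7,-32.3,3.1],"delta_rot": [0,0,30],"fingers": 0},{"xyz": [37.7,-32.3,3.1],"delta_rot": [0,0,30],"fingers": 0},{"xyz": [37.7,-32.3,3.1],"delta_rot": [0,0,30],"fingers": 0}]' --grip_force 30

```text
clock: 1.12
tcp_pos: [0.3221, -0.4604, 0.2184]
orientation: [3.125, -0.322, 0.001]
contact_force: [1.1, -0.2, -0.5]
grip_width: 0.0852
```

```bash
python3 -c "
from h import *
goto([*C[3],.2],-101.4)"
```

```text
t 1.12 tcp [ 0.3221 -0.4604  0.2184] jaw -101.78 tilt z [ 3.e-04 -4.e-04 -1.e+00] F [ 1.07 -0.19 -0.48] w 0.0852 q [ 0.8   0.3   0.06  1.85 -0.02  0.99 -0.91]
xyz cm [  9.37 -27.22   1.84] rot [ 0.02 -0.02 -0.38]
```

>>> jog_arm --rows '[{"xyz": [9.4,-27.2,1.8],"delta_rot": [0,0,0],"fingers": 0},{"xyz": [9.4,-27.2,1.8],"delta_rot": [0,0,0],"fingers": 0},{"xyz": [9.4,-27.2,1.8],"delta_rot": [0,0,0],"fingers": 0},{"xyz": [9.4,-27.2,1.8],"delta_rot": [0,0,0],"fingers": 0},{"xyz": [9.4,-27.2,1.8],"delta_rot": [0,0,0],"fingers": 0}]'

```text
clock: 1.53
tcp_pos: [0.4286, -0.2816, 0.2058]
orientation: [3.124, -0.323, 0.002]
contact_force: [0.6, -1.0, 0.1]
grip_width: 0.085
```

>>> jog_arm --rows '[{"xyz": [2.0,-6.0,0],"fingers": 0},{"xyz": [2.0,-6.0,0],"fingers": 0},{"xyz": [2.0,-6.0,0],"fingers": 0},{"xyz": [2.0,-6.0,0],"fingers": 0},{"xyz": [2.0,-6.0,0],"fingers": 0}]'

```text
$.rows[0]: bad value
```

```bash
python3 -c "
from h import *
goto([*C[3],.2],-101.4)
cv2.imwrite('pics/w1.png',imaging.grab_frame('wrist'))"
```

```text
t 1.53 tcp [ 0.4286 -0.2816  0.2058] jaw -101.79 tilt z [ 0.0011 -0.001  -1.    ] F [ 0.56 -1.01  0.1 ] w 0.085 q [ 0.5   0.24 -0.05  1.96  0.02  0.94 -1.33]
xyz cm [ 2.59 -7.55  0.57] rot [ 0.04 -0.07 -0.39]
```

View pics/w1.png

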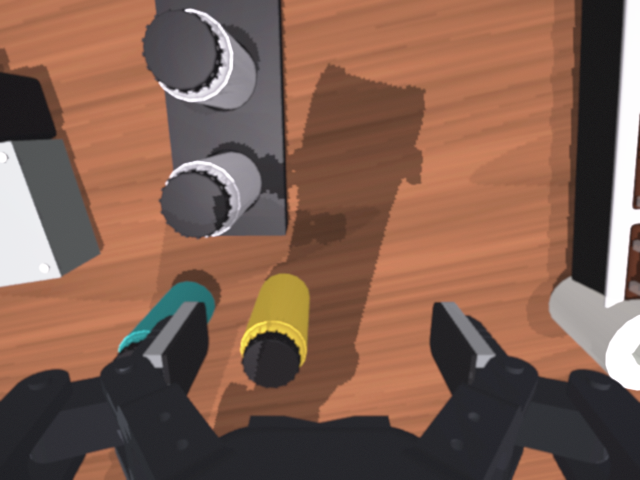

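The wrist view shows plain cans at (197,200) and (190,55), with yellow at (273,345) and turquoise at (150,335) outside the caddy and clear of the grasp. I'll go on.

>>> jog_arm --rows '[{"xyz": [1.3,-3.8,0.5],"delta_rot": [0,0,0],"fingers": 0},{"xyz": [2.6,-7.5,0.5],"delta_rot": [0,0,-0.4],"fingers": 0},{"xyz": [2.6,-7.5,0.5],"delta_rot": [0,0,-0.4],"fingers": 0},{"xyz": [2.6,-7.5,0.5],"delta_rot": [0,0,-0.4],"fingers": 0},{"xyz": [2.6,-7.5,0.5],"delta_rot": [0,0,-0.4],"fingers": 0}]'

```text
clock: 2.0
tcp_pos: [0.4739, -0.2043, 0.2008]
orientation: [-3.124, 0.292, -0.004]
contact_force: [-0.3, -0.6, -0.6]
grip_width: 0.0855
```

```bash
python3 -c "
from h import *
goto([*C[3],.062],-101.4)
cv2.imwrite('pics/w2.png',imaging.grab_frame('wrist'))
c=cam('wrist')
for q in ['well_mouth','cartridge_a']:
  for d in imaging.tip_of('wrist',q): print(q,d)
print(proj(c,[[.4842,-.005,.06],[.4694,-.213,.123],[.5527,-.2302,.123]]))
"
```

```text
t 2.0 tcp [ 0.4739 -0.2043  0.2008] jaw -100.69 tilt z [ 0.003   0.0034 -1.    ] F [-0.31 -0.56 -0.64] w 0.0855 q [ 0.38  0.25 -0.1   1.96  0.03  0.93 -1.5 ]
xyz cm [-0.31  0.99 13.87] rot [-0.22 -0.13  0.71]
well_mouth {'position': [67.7, 256.7], 'conf': 0.61}
cartridge_a {'position': [334.9, 116.4], 'conf': 0.95}
cartridge_a {'position': [326.9, 212.5], 'conf': 0.91}
cartridge_a {'position': [367.4, 328.0], 'conf': 0.74}
cartridge_a {'position': [274.6, 331.9], 'conf': 0.74}
[[ 69.64334793 258.27446174]
 [331.57085353 254.78150658]
 [335.14769111 108.35327471]]
```

View pics/w2.png

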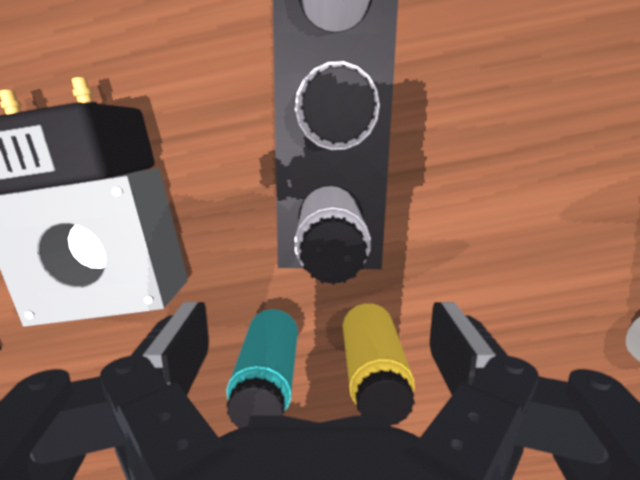

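>>> jog_arm --rows '[{"xyz": [-0.3,1.0,0],"delta_rot": [0,0,0.7],"fingers": 0},{"xyz": [-0.3,1.0,1.0],"delta_rot": [-0.2,-0.1,0.7],"fingers": 0},{"xyz": [-0.3,1.0,3.0],"delta_rot": [-0.2,-0.1,0.7],"fingers": 0},{"xyz": [-0.3,1.0,5.0],"delta_rot": [-0.2,-0.1,0.7],"fingers": 0},{"xyz": [-0.3,1.0,6.0],"delta_rot": [-0.2,-0.1,0.7],"fingers": 0}]'

```text
clock: 2.57
tcp_pos: [0.4663, -0.2157, 0.1382]
orientation: [-3.125, 0.321, 0.004]
contact_force: [0.4, 0.9, -0.1]
grip_width: 0.0854
```

```bash
python3 -c "
from h import *
goto([*C[3],.062],-101.4)
"
```

```text
t 2.57 tcp [ 0.4663 -0.2157  0.1382] jaw -101.73 tilt z [-2.8e-03  6.0e-04 -1.0e+00] F [ 0.35  0.89 -0.06] w 0.0854 q [ 0.39  0.34 -0.09  2.02  0.04  0.79 -1.5 ]
xyz cm [ 0.27 -0.32  7.61] rot [-0.    0.16 -0.33]
```

>>> jog_arm --rows '[{"xyz": [0.2,-0.2,2.0],"delta_rot": [0,0,-0.3],"fingers": 0},{"xyz": [0.2,-0.2,4.5],"delta_rot": [0,0.1,-0.3],"fingers": 0},{"xyz": [0.2,-0.2,6.6],"delta_rot": [0,0.1,-0.3],"fingers": 0},{"xyz": [0.2,-0.2,7.6],"delta_rot": [0,0.1,-0.3],"fingers": 0},{"xyz": [0.2,-0.2,7.6],"delta_rot": [0,0.1,-0.3],"fingers": 0}]'

```text
clock: 2.98
tcp_pos: [0.4665, -0.214, 0.0599]
orientation: [-3.125, 0.314, 0.009]
contact_force: [-1.4, 0.2, 0.4]
grip_width: 0.0853
```

```bash
python3 -c "
from h import *
cv2.imwrite('pics/s3.png',imaging.grab_frame('scene')[130:430,100:400])
cv2.imwrite('pics/w3.png',imaging.grab_frame('wrist'))
goto([*C[3],.062],-101.4)
"
```

```text
t 3.08 tcp [ 0.4686 -0.2146  0.0624] jaw -101.48 tilt z [-1.2e-03  1.0e-04 -1.0e+00] F [ 1.53 -0.19  1.29] w 0.0854 q [ 0.38  0.46 -0.09  2.06  0.07  0.63 -1.52]
xyz cm [ 0.05 -0.17  0.04] rot [ 0.01  0.07 -0.08]
```

View pics/w3.png

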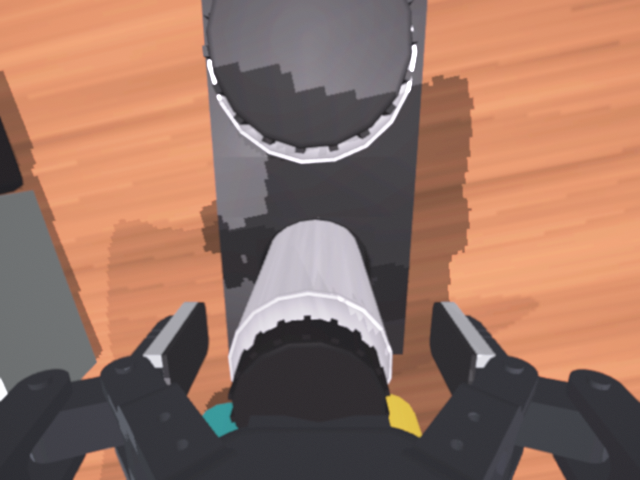

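View pics/s3.png

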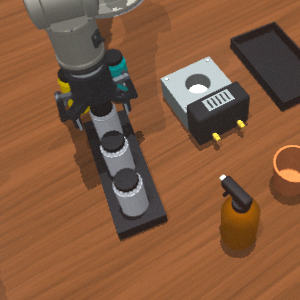

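The can stands between the open jaws at (312,330), about 2 mm off centre. Closing.

>>> jog_arm --rows '[{"xyz": [0,-0.2,0],"delta_rot": [0,0,0],"fingers": 0},{"xyz": [0,-0.2,0],"delta_rot": [0,0,0],"fingers": 1},{"xyz": [0,-0.2,0],"delta_rot": [0,0,0],"fingers": 1},{"xyz": [0,-0.2,0],"delta_rot": [0,0,0],"fingers": 1},{"xyz": [0,-0.2,0],"delta_rot": [0,0,0],"fingers": 1}]' --grip_force 40

```text
clock: 3.5
tcp_pos: [0.4696, -0.2126, 0.0633]
orientation: [3.126, -0.314, 0.0]
contact_force: [-0.9, 1.5, 6.4]
grip_width: 0.0491
```

>>> jog_arm --rows '[{"xyz": [0,0,0],"delta_rot": [0,0,0],"fingers": 1},{"xyz": [0,0,0],"delta_rot": [0,0,0],"fingers": 1},{"xyz": [0,0,0],"delta_rot": [0,0,0],"fingers": 1},{"xyz": [0,0,0],"delta_rot": [0,0,0],"fingers": 1},{"xyz": [0,0,0],"delta_rot": [0,0,0],"fingers": 1}]'

```text
clock: 3.92
tcp_pos: [0.4696, -0.2126, 0.0633]
orientation: [3.126, -0.314, 0.0]
contact_force: [-1.3, 0.7, 1.2]
grip_width: 0.0493
```

```bash
cat >> h.py <<'E'
def feel(n=6):
    F=[]
    for _ in range(n):
        imaging.grab_frame('wrist'); o=r.get_obs(); F.append(np.r_[o['contact_force'],o['moment'],o['tau'][[1,3,5]]])
    print('feel',np.mean(F,0).round(3),'sd',np.std(F,0).round(2)[:3],'z',o['tcp_pos'].round(4),'w',o['grip_width'].round(4))
E
python3 -c "
from h import *
feel(); goto([*C[3],.062],-101.4)
"
```

```text
Traceback (most recent call last):
  File "h.py", line 24, in feel
    print('feel',np.mean(F,0).round(3),'sd',np.std(F,0).round(2)[:3],'z',o['tcp_pos'].round(4),'w',o['grip_width'].round(4))
                                                                                                   ^^^^^^^^^^^^^^^^^^^^^
AttributeError: 'float' object has no attribute 'round'
```

Gripped at 49 mm. I'll lift 10 mm, still inside the nest, and weigh it.

```bash
sed -i "s/o\['grip_width'\].round(4))$/round(float(o['grip_width']),4))/" h.py; python3 -c "
from h import *
feel(4)
"
```

```text
feel [-3.2100e-01 -1.9300e-01  2.1080e+00 -4.7000e-02  1.3800e-01 -3.1000e-02
 -4.7642e+01 -1.8149e+01 -1.4600e-01] sd [0.21 0.18 0.4 ] z [ 0.4696 -0.2126  0.0634] w 0.049
```

>>> jog_arm --rows '[{"xyz": [0,0,-0.3],"delta_rot": [0,0,0],"fingers": 1},{"xyz": [0,0,-0.6],"delta_rot": [0,0,0],"fingers": 1},{"xyz": [0,0,-1.0],"delta_rot": [0,0,0],"fingers": 1},{"xyz": [0,0,-1.0],"delta_rot": [0,0,0],"fingers": 1},{"xyz": [0,0,-1.0],"delta_rot": [0,0,0],"fingers": 1}]'

```text
clock: 4.83
tcp_pos: [0.4698, -0.2127, 0.0737]
orientation: [3.125, -0.314, 0.001]
contact_force: [0.5, -0.6, -1.6]
grip_width: 0.0491
```

```bash
python3 -c "
from h import *
feel(6)
"
```

```text
feel [-7.0000e-02 -1.7000e-01 -9.0600e-01  1.5000e-02  1.3000e-02 -2.0000e-03
 -4.8741e+01 -1.9293e+01 -2.0000e-03] sd [0.29 0.76 0.49] z [ 0.4695 -0.2126  0.0732] w 0.0495
```

C3 weighs about 0.9 N, so it is spent. I'll set it back and try C2.

>>> jog_arm --rows '[{"xyz": [0,0,0.4],"delta_rot": [0,0,0],"fingers": 1},{"xyz": [0,0,0.8],"delta_rot": [0,0,0],"fingers": 1},{"xyz": [0,0,1.0],"delta_rot": [0,0,0],"fingers": 1},{"xyz": [0,0,1.0],"delta_rot": [0,0,0],"fingers": 1},{"xyz": [0,0,1.0],"delta_rot": [0,0,0],"fingers": 1}]'

```text
clock: 5.55
tcp_pos: [0.4694, -0.2125, 0.0634]
orientation: [3.126, -0.314, -0.001]
contact_force: [-0.9, 1.2, 6.5]
grip_width: 0.0492
```

>>> jog_arm --rows '[{"xyz": [0,0,0],"delta_rot": [0,0,0],"fingers": 0.4},{"xyz": [0,0,0],"delta_rot": [0,0,0],"fingers": 0},{"xyz": [0,0,0],"delta_rot": [0,0,0],"fingers": 0},{"xyz": [0,0,0],"delta_rot": [0,0,0],"fingers": 0},{"xyz": [0,0,0],"delta_rot": [0,0,0],"fingers": 0}]'

```text
clock: 5.97
tcp_pos: [0.4694, -0.2125, 0.0632]
orientation: [3.126, -0.314, -0.001]
contact_force: [-0.7, -0.0, -0.7]
grip_width: 0.0858
```

>>> jog_arm --rows '[{"xyz": [0,0,-2],"delta_rot": [0,0,0],"fingers": 0},{"xyz": [0,0,-5],"delta_rot": [0,0,0],"fingers": 0},{"xyz": [0,0,-8],"delta_rot": [0,0,0],"fingers": 0},{"xyz": [0,0,-10],"delta_rot": [0,0,0],"fingers": 0},{"xyz": [0,0,-10],"delta_rot": [0,0,0],"fingers": 0}]'

```text
clock: 6.38
tcp_pos: [0.4721, -0.2135, 0.1675]
orientation: [3.124, -0.314, 0.011]
contact_force: [0.4, 0.1, 0.7]
grip_width: 0.0853
```

```bash
python3 -c "
from h import *
imaging.grab_frame('wrist')
goto([*C[2],.15],-101.4)
"
```

```text
t 6.43 tcp [ 0.4709 -0.2131  0.1654] jaw -101.48 tilt z [ 0.004  -0.0017 -1.    ] F [-0.18  0.31  0.06] w 0.0853 q [ 0.39  0.3  -0.1   1.99  0.04  0.85 -1.5 ]
xyz cm [8.35 0.05 1.57] rot [ 0.05 -0.24 -0.08]
```

>>> jog_arm --rows '[{"xyz": [3,0,0],"delta_rot": [0,0,0],"fingers": 0},{"xyz": [6,0,0],"delta_rot": [0,-0.2,0],"fingers": 0},{"xyz": [8.3,0,0],"delta_rot": [0,-0.2,0],"fingers": 0},{"xyz": [8.3,0,1],"delta_rot": [0,-0.2,0],"fingers": 0},{"xyz": [8.3,0,2],"delta_rot": [0,-0.2,0],"fingers": 0}]'

```text
clock: 6.85
tcp_pos: [0.5528, -0.2293, 0.144]
orientation: [3.125, -0.313, -0.0]
contact_force: [-1.1, -0.3, -0.1]
grip_width: 0.0855
```

```bash
python3 -c "
from h import *
imaging.grab_frame('wrist')
goto([*C[2],.063],-101.4)
"
```

```text
t 6.9 tcp [ 0.55   -0.2288  0.1414] jaw -101.46 tilt z [-5.1e-03  8.0e-04 -1.0e+00] F [-1.42  0.99 -2.51] w 0.0856 q [ 0.36  0.45 -0.09  1.82  0.05  0.87 -1.53]
xyz cm [0.33 0.08 7.84] rot [ 0.01  0.3  -0.06]
```

>>> jog_arm --rows '[{"xyz": [0.2,0.1,2],"delta_rot": [0,0.2,0],"fingers": 0},{"xyz": [0.2,0.1,4.5],"delta_rot": [0,0.2,0],"fingers": 0},{"xyz": [0.2,0.1,6.6],"delta_rot": [0,0.2,0],"fingers": 0},{"xyz": [0.2,0.1,7.8],"delta_rot": [0,0.2,0],"fingers": 0},{"xyz": [0.2,0.1,7.8],"delta_rot": [0,0.2,0],"fingers": 0}]'

```text
clock: 7.32
tcp_pos: [0.5478, -0.2293, 0.06]
orientation: [-3.125, 0.314, 0.014]
contact_force: [-0.7, -0.5, 0.0]
grip_width: 0.0852
```

```bash
python3 -c "
from h import *
imaging.grab_frame('wrist')
imaging.grab_frame('wrist')
goto([*C[2],.063],-101.4)
"
```

```text
t 7.42 tcp [ 0.5507 -0.2301  0.0633] jaw -101.47 tilt z [-2.9e-03  4.0e-04 -1.0e+00] F [0.69 0.23 0.23] w 0.0856 q [ 0.35  0.56 -0.08  1.87  0.07  0.72 -1.54]
xyz cm [ 0.2  -0.03  0.03] rot [ 0.01  0.16 -0.07]
```

>>> jog_arm --rows '[{"xyz": [0.2,0,0],"delta_rot": [0,0.1,0],"fingers": 0},{"xyz": [0.2,0,0],"delta_rot": [0,0.1,0],"fingers": 1},{"xyz": [0.2,0,0],"delta_rot": [0,0.1,0],"fingers": 1},{"xyz": [0.2,0,0],"delta_rot": [0,0.1,0],"fingers": 1},{"xyz": [0.2,0,0],"delta_rot": [0,0.1,0],"fingers": 1}]'

```text
clock: 7.83
tcp_pos: [0.5533, -0.2306, 0.0643]
orientation: [3.126, -0.314, 0.001]
contact_force: [-1.8, 0.7, 6.1]
grip_width: 0.0493
```

>>> jog_arm --rows '[{"xyz": [0,0,0],"delta_rot": [0,0,0],"fingers": 1},{"xyz": [0,0,-0.3],"delta_rot": [0,0,0],"fingers": 1},{"xyz": [0,0,-0.6],"delta_rot": [0,0,0],"fingers": 1},{"xyz": [0,0,-1.0],"delta_rot": [0,0,0],"fingers": 1},{"xyz": [0,0,-1.0],"delta_rot": [0,0,0],"fingers": 1}]'

```text
clock: 8.25
tcp_pos: [0.5535, -0.2307, 0.075]
orientation: [3.125, -0.314, 0.002]
contact_force: [0.5, -0.1, -2.4]
grip_width: 0.0491
```

```bash
python3 -c "
from h import *
imaging.grab_frame('wrist')
imaging.grab_frame('wrist')
feel(6); goto([*C[2],.063],-101.4)
"
```

```text
feel [ 2.8500e-01 -3.6300e-01 -3.3290e+00 -1.9000e-02  2.1000e-02 -8.0000e-03
 -5.8734e+01 -2.2239e+01 -6.0000e-03] sd [0.19 0.56 0.55] z [ 0.5531 -0.2305  0.0742] w 0.0489
t 8.65 tcp [ 0.5531 -0.2305  0.0742] jaw -101.47 tilt z [-0.e+00 -2.e-04 -1.e+00] F [ 0.43 -1.1  -3.49] w 0.0489 q [ 0.35  0.54 -0.08  1.86  0.06  0.74 -1.54]
xyz cm [-0.05 -0.02  1.12] rot [ 0.01 -0.   -0.07]
```

C2 weighs about 3.3 N, so it is the full one. I'll lift it to about 75 mm underside and carry it to the well.

>>> jog_arm --rows '[{"xyz": [0,0,-1],"delta_rot": [0,0,0],"fingers": 1},{"xyz": [0,0,-2.2],"delta_rot": [0,0,0],"fingers": 1},{"xyz": [0,0,-3.7],"delta_rot": [0,0,0],"fingers": 1},{"xyz": [0,0,-4.9],"delta_rot": [0,0,0],"fingers": 1},{"xyz": [0,0,-5.5],"delta_rot": [0,0,0],"fingers": 1}]' --grip_force 60

```text
clock: 9.07
tcp_pos: [0.5545, -0.231, 0.1321]
orientation: [3.125, -0.314, 0.006]
contact_force: [0.2, 0.2, -4.1]
grip_width: 0.0487
```

```bash
python3 -c "
from h import *
imaging.grab_frame('wrist')
goto([.4842,-.005,.131],-92.6)
"
```

```text
t 9.12 tcp [ 0.5548 -0.2311  0.1325] jaw -101.48 tilt z [ 0.0044 -0.0017 -1.    ] F [-0.75  0.27 -1.68] w 0.0488 q [ 0.36  0.46 -0.09  1.83  0.05  0.85 -1.53]
xyz cm [-11.41 -20.75   0.08] rot [ 0.07 -0.26 -8.88]
```

>>> jog_arm --rows '[{"xyz": [-0.6,-1.0,0],"delta_rot": [0,0,-1],"fingers": 1},{"xyz": [-2.0,-3.6,0],"delta_rot": [0,-0.2,-2],"fingers": 1},{"xyz": [-3.6,-6.6,0],"delta_rot": [0,-0.2,-4],"fingers": 1},{"xyz": [-5.4,-9.8,0],"delta_rot": [0,-0.2,-6],"fingers": 1},{"xyz": [-7.2,-13.0,0],"delta_rot": [0,-0.2,-8.8],"fingers": 1}]'

```text
clock: 9.53
tcp_pos: [0.5085, -0.0873, 0.1315]
orientation: [3.14, -0.07, 0.0]
contact_force: [0.5, -0.2, -3.2]
grip_width: 0.0489
```

```bash
python3 -c "
from h import *
goto([.4842,-.005,.131],-92.6)
"
```

```text
t 9.53 tcp [ 0.5085 -0.0873  0.1315] jaw -92.55 tilt z [-0.    -0.001 -1.   ] F [ 0.53 -0.19 -3.17] w 0.0489 q [ 0.19  0.35 -0.17  2.02  0.08  0.78 -1.64]
xyz cm [-2.8  -8.11  0.05] rot [ 0.06 -0.    0.05]
```

>>> jog_arm --rows '[{"xyz": [-0.9,-2.8,0],"delta_rot": [0,0,0],"fingers": 1},{"xyz": [-1.8,-5.3,0],"delta_rot": [0,0,0],"fingers": 1},{"xyz": [-2.5,-7.2,0],"delta_rot": [0,0,0],"fingers": 1},{"xyz": [-2.8,-8.1,0],"delta_rot": [0,0,0],"fingers": 1},{"xyz": [-2.8,-8.1,0],"delta_rot": [0,0,0],"fingers": 1}]'

```text
clock: 9.95
tcp_pos: [0.483, -0.0025, 0.1313]
orientation: [3.141, -0.062, -0.001]
contact_force: [-0.8, -1.0, -3.7]
grip_width: 0.049
```

```bash
python3 -c "
from h import *
for _ in range(3): im=imaging.grab_frame('wrist')
cv2.imwrite('pics/w5.png',im)
cv2.imwrite('pics/t5.png',cv2.resize(imaging.grab_frame('top')[170:350,230:430],None,fx=3,fy=3,interpolation=2))
cv2.imwrite('pics/s5.png',cv2.resize(imaging.grab_frame('scene')[130:330,200:400],None,fx=3,fy=3,interpolation=2))
goto([.4842,-.005,.131],-92.6)
"
```

```text
t 10.2 tcp [ 0.4845 -0.0069  0.1314] jaw -92.69 tilt z [-0.     -0.0016 -1.    ] F [ 0.58  0.36 -2.86] w 0.0488 q [ 0.06  0.31 -0.2   2.08  0.09  0.76 -1.82]
xyz cm [-0.04 -0.18  0.04] rot [ 0.09 -0.   -0.09]
```

View pics/w5.png

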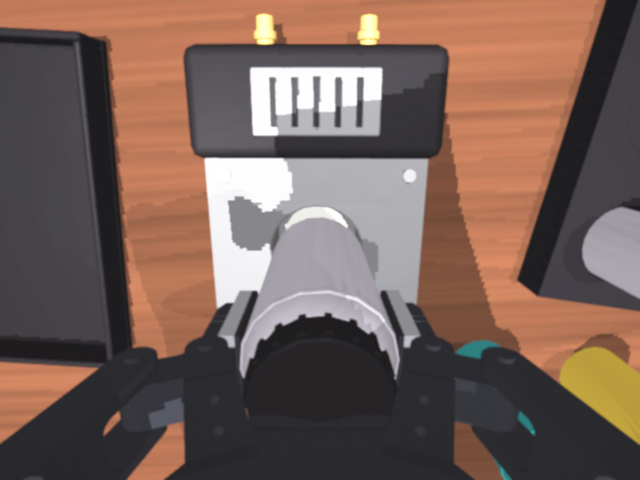

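View pics/t5.png

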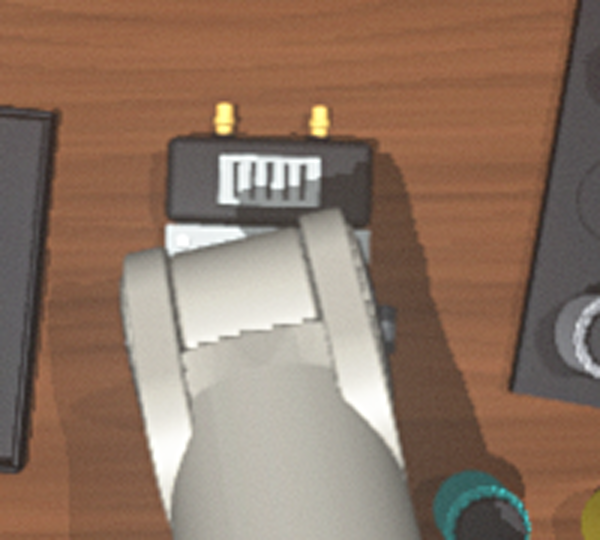

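View pics/s5.png

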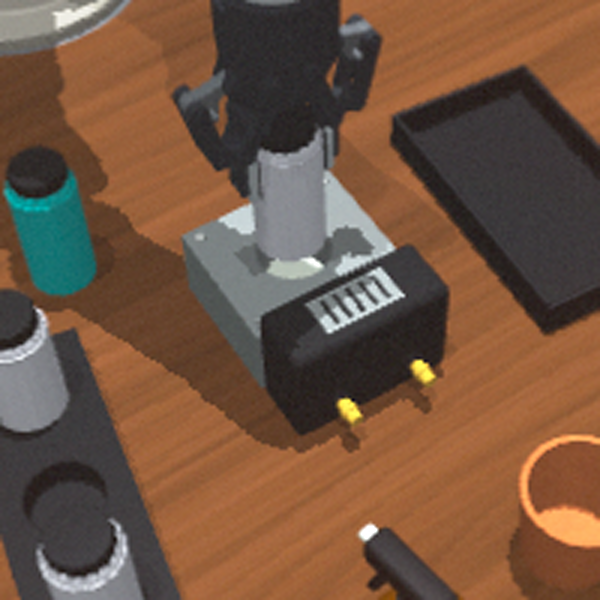

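```bash
cat > ov.py <<'E'
from h import *
import sys
def circ(x,y,z,rad): a=np.linspace(0,2*np.pi,181); return np.c_[x+rad*np.cos(a),y+rad*np.sin(a),0*a+z]
def overlay(name,well,canxy,canz,box,f,out,im=None):
    for _ in range(2): im=imaging.grab_frame(name)
    c=cam(name)
    x0,y0,x1,y1=box; b=cv2.resize(im[y0:y1,x0:x1],None,fx=f,fy=f,interpolation=2)
    for P,col in [(circ(*well,.06,.027),(0,0,255)),(circ(*canxy,canz,.025),(0,255,0)),(circ(*canxy,canz+.096,.025),(255,255,0))]:
        p=((proj(c,P)-[x0,y0]+.5)*f).astype(np.int32); cv2.polylines(b,[p],False,col,1)
    cv2.imwrite(out,b)
E
python3 - <<'E'
from ov import *
o=r.get_obs()['tcp_pos']
overlay('wrist',(.4842,-.005),o[:2],o[2]-.056,(220,180,420,350),4,'pics/o5.png')
E
```

```text
(no output)
```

View pics/o5.png

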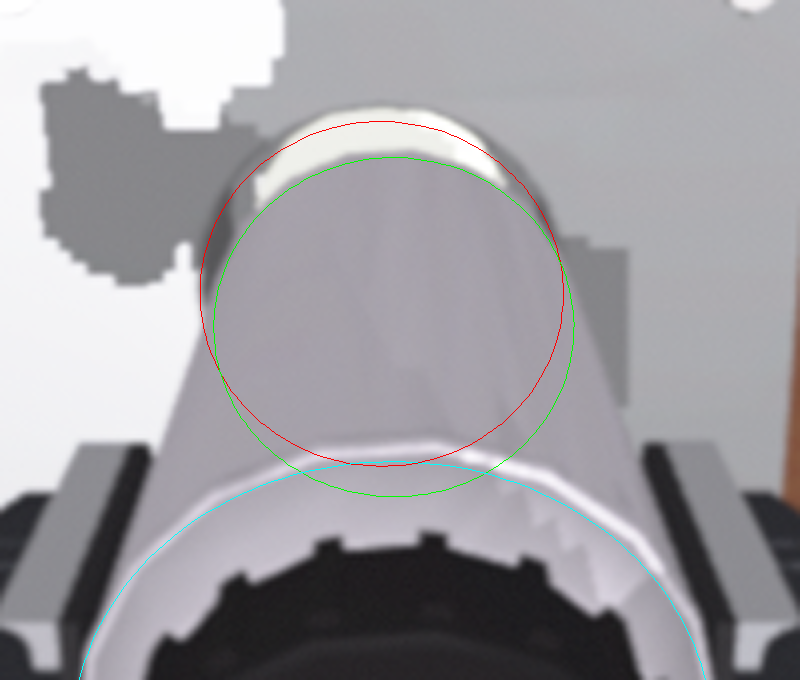

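The overlay shows the well in red about 1.8 mm left of the can in green, with the fore-aft agreeing within about 1 mm. I'll shift, lower to just above the mouth, and check again.

>>> jog_arm --rows '[{"xyz": [0,-0.2,0],"delta_rot": [0,0,0],"fingers": 1},{"xyz": [0,-0.2,0.3],"delta_rot": [0.1,0,0],"fingers": 1},{"xyz": [0,-0.2,0.7],"delta_rot": [0.1,0,0],"fingers": 1},{"xyz": [0,-0.2,1.0],"delta_rot": [0.1,0,0],"fingers": 1},{"xyz": [0,-0.2,1.0],"delta_rot": [0.1,0,0],"fingers": 1}]'

```text
clock: 10.72
tcp_pos: [0.4838, -0.0046, 0.1204]
orientation: [-3.14, 0.073, 0.003]
contact_force: [-0.4, -0.3, -3.0]
grip_width: 0.0489
```

```bash
sed -i 's/for P,col in \[/for P,col in [(circ(*well,.06,.028),(255,0,255)),/' ov.py; python3 - <<'E'
from ov import *
for _ in range(2): imaging.grab_frame('wrist')
o=r.get_obs()['tcp_pos']
overlay('wrist',(.4842,-.005),o[:2],o[2]-.056,(220,200,420,350),4,'pics/o6.png')
goto([.4842,-.005,.116],-92.6)
E
```

```text
t 10.92 tcp [ 0.4845 -0.0044  0.1214] jaw -92.67 tilt z [ 1.e-04  5.e-04 -1.e+00] F [ 0.18 -0.02 -3.31] w 0.0494 q [ 0.05  0.32 -0.2   2.09  0.1   0.74 -1.83]
xyz cm [-0.03  0.06  0.54] rot [-0.03 -0.   -0.07]
```

View pics/o6.png

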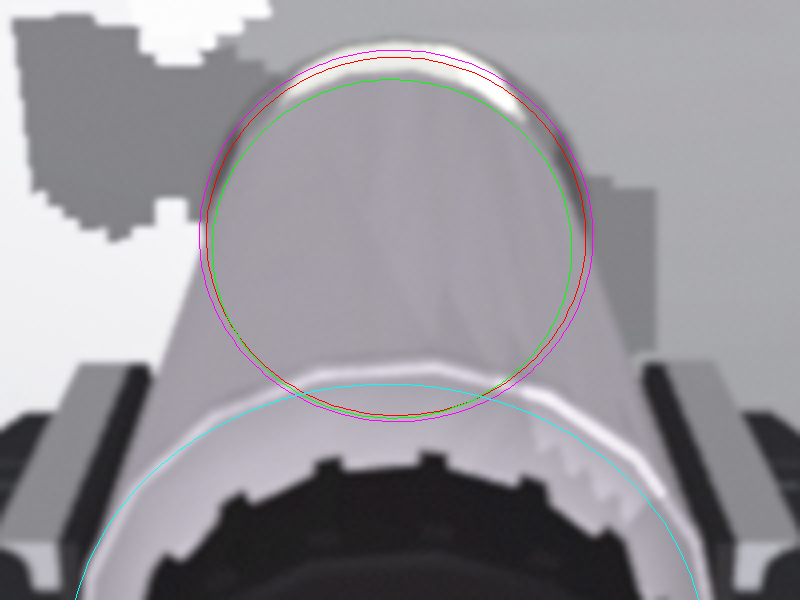

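Can and mouth agree to about 0.5 mm. Lowering into the well in small steps while watching the force.

>>> jog_arm --rows '[{"xyz": [0.04,0,0.2],"delta_rot": [0,0,0],"fingers": 1},{"xyz": [0.04,0,0.4],"delta_rot": [0,0,0],"fingers": 1},{"xyz": [0.04,0,0.6],"delta_rot": [0,0,0],"fingers": 1},{"xyz": [0.04,0,0.8],"delta_rot": [0,0,0],"fingers": 1},{"xyz": [0.04,0,0.9],"delta_rot": [0,0,0],"fingers": 1}]'

```text
clock: 11.33
tcp_pos: [0.4847, -0.0045, 0.112]
orientation: [-3.14, 0.073, 0.001]
contact_force: [-0.1, 0.5, -3.7]
grip_width: 0.0487
```

```bash
python3 - <<'E'
from ov import *
o=r.get_obs()['tcp_pos']
overlay('wrist',(.4842,-.005),o[:2],o[2]-.056,(220,200,420,350),4,'pics/o7.png')
goto([.4842,-.005,.09],-92.6)
E
```

```text
t 11.43 tcp [ 0.4847 -0.0044  0.1121] jaw -92.67 tilt z [-5.e-04  4.e-04 -1.e+00] F [ 0.38  0.39 -3.56] w 0.0491 q [ 0.05  0.34 -0.2   2.1   0.1   0.71 -1.83]
xyz cm [-0.05  0.06  2.21] rot [-0.02  0.03 -0.07]
```

View pics/o7.png

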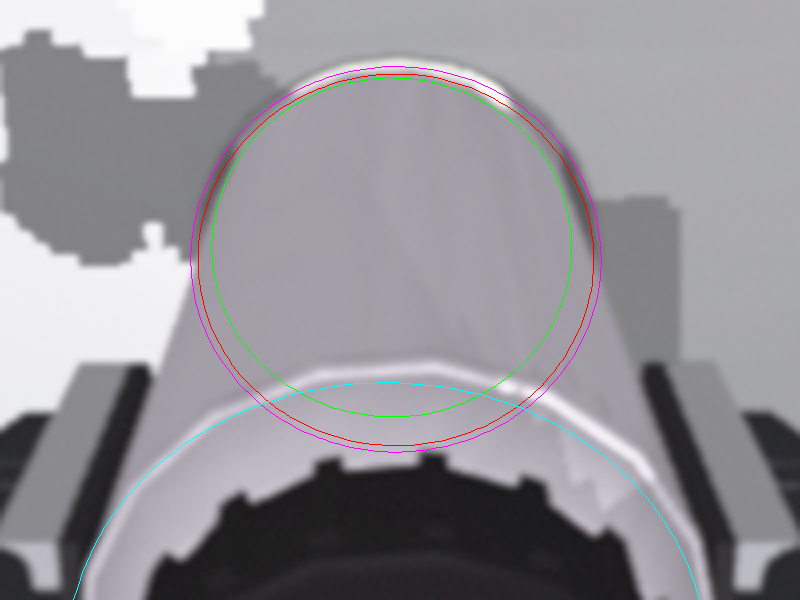

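>>> jog_arm --rows '[{"xyz": [0,0,0.3],"delta_rot": [0,0,0],"fingers": 1},{"xyz": [0,0,0.7],"delta_rot": [0,0,0],"fingers": 1},{"xyz": [0,0,1.1],"delta_rot": [0,0,0],"fingers": 1},{"xyz": [0,0,1.5],"delta_rot": [0,0,0],"fingers": 1},{"xyz": [0,0,1.7],"delta_rot": [0,0,0],"fingers": 1}]'

```text
clock: 11.85
tcp_pos: [0.4843, -0.0045, 0.0943]
orientation: [-3.14, 0.073, 0.002]
contact_force: [-0.4, 0.6, -2.3]
grip_width: 0.0487
```

>>> jog_arm --rows '[{"xyz": [0,0,0.1],"delta_rot": [0,0,0],"fingers": 1},{"xyz": [0,0,0.2],"delta_rot": [0,0,0],"fingers": 1},{"xyz": [0,0,0.3],"delta_rot": [0,0,0],"fingers": 1},{"xyz": [0,0,0.4],"delta_rot": [0,0,0],"fingers": 1},{"xyz": [0,0,0.5],"delta_rot": [0,0,0],"fingers": 1}]'

```text
clock: 12.27
tcp_pos: [0.4845, -0.0044, 0.0894]
orientation: [-3.14, 0.073, 0.002]
contact_force: [-0.5, 0.4, -3.3]
grip_width: 0.0491
```

```bash
python3 -c "
from h import *
feel(2);goto([.4842,-.005,.076],-92.6)
"
```

```text
feel [-5.5000e-02 -2.8700e-01 -2.8550e+00 -4.9000e-02 -3.5000e-02  1.2000e-02
 -4.6061e+01 -2.0243e+01 -1.9000e-02] sd [0.19 0.02 0.42] z [ 0.4843 -0.0045  0.0893] w 0.0489
t 12.37 tcp [ 0.4843 -0.0045  0.0893] jaw -92.66 tilt z [-1.5e-03  3.0e-04 -1.0e+00] F [ 0.14 -0.31 -2.43] w 0.0489 q [ 0.04  0.38 -0.19  2.11  0.11  0.66 -1.85]
xyz cm [-0.01  0.05  1.33] rot [-0.02  0.09 -0.06]
```

>>> jog_arm --rows '[{"xyz": [0,0,0.1],"delta_rot": [0,0,0],"fingers": 1},{"xyz": [0,0,0.2],"delta_rot": [0,0,0],"fingers": 1},{"xyz": [0,0,0.3],"delta_rot": [0,0,0],"fingers": 1},{"xyz": [0,0,0.4],"delta_rot": [0,0,0],"fingers": 1},{"xyz": [0,0,0.5],"delta_rot": [0,0,0],"fingers": 1}]'

```text
clock: 12.78
tcp_pos: [0.4845, -0.0044, 0.0847]
orientation: [-3.141, 0.073, 0.002]
contact_force: [-2.7, 0.5, 5.1]
grip_width: 0.0489
```

>>> jog_arm --rows '[{"xyz": [0,0,0.1],"delta_rot": [0,0,0],"fingers": 1},{"xyz": [0,0,0.2],"delta_rot": [0,0,0],"fingers": 1},{"xyz": [0,0,0.3],"delta_rot": [0,0,0],"fingers": 1},{"xyz": [0,0,0.4],"delta_rot": [0,0,0],"fingers": 1},{"xyz": [0,0,0.4],"delta_rot": [0,0,0],"fingers": 1}]'

```text
clock: 13.2
tcp_pos: [0.4845, -0.0045, 0.0806]
orientation: [-3.141, 0.073, 0.002]
contact_force: [-1.8, 0.1, 3.0]
grip_width: 0.0488
```

```bash
python3 -c "
from h import *
feel(2);goto([.4842,-.005,.076],-92.6)
"
```

```text
feel [-1.5250e+00 -2.2900e-01  3.3240e+00 -8.4000e-02  3.6400e-01  2.2000e-02
 -4.3865e+01 -1.9086e+01 -5.5800e-01] sd [0.1  0.32 0.14] z [ 0.4845 -0.0045  0.0806] w 0.0487
t 13.3 tcp [ 0.4845 -0.0045  0.0806] jaw -92.67 tilt z [-1.2e-03  2.0e-04 -1.0e+00] F [-1.42  0.09  3.19] w 0.0487 q [ 0.04  0.39 -0.19  2.12  0.12  0.64 -1.85]
xyz cm [-0.03  0.05  0.46] rot [-0.01  0.07 -0.07]
```

>>> jog_arm --rows '[{"xyz": [0,0,0.1],"delta_rot": [0,0,0],"fingers": 1},{"xyz": [0,0,0.2],"delta_rot": [0,0,0],"fingers": 1},{"xyz": [0,0,0.3],"delta_rot": [0,0,0],"fingers": 1},{"xyz": [0,0,0.35],"delta_rot": [0,0,0],"fingers": 1},{"xyz": [0,0,0.4],"delta_rot": [0,0,0],"fingers": 1}]'

```text
clock: 13.72
tcp_pos: [0.4845, -0.0045, 0.0765]
orientation: [-3.141, 0.073, 0.002]
contact_force: [-2.8, -0.9, 4.5]
grip_width: 0.049
```

```bash
python3 -c "
from h import *
feel(2)
"
```

```text
feel [ -1.031   0.456   3.273  -0.137   0.396  -0.044 -43.766 -18.691  -0.566] sd [0.37 0.3  0.46] z [ 0.4845 -0.0045  0.0764] w 0.0487
```

>>> jog_arm --rows '[{"xyz": [0,0,0.03],"delta_rot": [0,0,0],"fingers": 1},{"xyz": [0,0,0.06],"delta_rot": [0,0,0],"fingers": 1},{"xyz": [0,0,0.1],"delta_rot": [0,0,0],"fingers": 1},{"xyz": [0,0,0.1],"delta_rot": [0,0,0],"fingers": 1},{"xyz": [0,0,0.1],"delta_rot": [0,0,0],"fingers": 1}]'

```text
clock: 14.23
tcp_pos: [0.4847, -0.0044, 0.0762]
orientation: [-3.141, 0.073, 0.001]
contact_force: [-3.9, -1.0, 14.2]
grip_width: 0.0485
```

```bash
python3 -c "
from h import *
feel(2)
"
```

```text
feel [-4.8990e+00 -1.3000e-01  1.2872e+01 -2.3000e-01  1.0730e+00 -1.2000e-02
 -3.9662e+01 -1.7965e+01 -1.5110e+00] sd [0.13 0.38 0.4 ] z [ 0.4847 -0.0044  0.0762] w 0.0487
```

The force rose from 3 to 13 N with the tool stopped at z=0.076, which is the expected fully-home height. I'll relieve the force, open and retreat.

>>> jog_arm --rows '[{"xyz": [0,0,-0.05],"delta_rot": [0,0,0],"fingers": 1},{"xyz": [0,0,-0.05],"delta_rot": [0,0,0],"fingers": 0.4},{"xyz": [0,0,-0.05],"delta_rot": [0,0,0],"fingers": 0},{"xyz": [0,0,-0.05],"delta_rot": [0,0,0],"fingers": 0},{"xyz": [0,0,-0.05],"delta_rot": [0,0,0],"fingers": 0}]'

```text
clock: 14.75
tcp_pos: [0.4848, -0.0044, 0.0765]
orientation: [-3.141, 0.073, 0.001]
contact_force: [-0.1, -0.6, -0.2]
grip_width: 0.0842
```

>>> jog_arm --rows '[{"xyz": [0,0,-1],"delta_rot": [0,0,0],"fingers": 0},{"xyz": [0,0,-3],"delta_rot": [0,0,0],"fingers": 0},{"xyz": [0,0,-6],"delta_rot": [0,0,0],"fingers": 0},{"xyz": [0,0,-8.5],"delta_rot": [0,0,0],"fingers": 0},{"xyz": [0,0,-9.5],"delta_rot": [0,0,0],"fingers": 0}]'

```text
clock: 15.17
tcp_pos: [0.4868, -0.0042, 0.1754]
orientation: [-3.14, 0.073, -0.007]
contact_force: [1.1, -0.1, -0.1]
grip_width: 0.0855
```

```bash
python3 -c "
from h import *
cv2.imwrite('pics/w8.png',imaging.grab_frame('wrist'))
cv2.imwrite('pics/s8.png',cv2.resize(imaging.grab_frame('scene')[130:330,200:400],None,fx=3,fy=3,interpolation=2))
goto([*C[3],.165],-101.4)
"
```

```text
t 15.27 tcp [ 0.4864 -0.0044  0.1738] jaw -92.68 tilt z [ 4.e-03  3.e-04 -1.e+00] F [-0.26  0.56 -0.32] w 0.0853 q [ 0.06  0.25 -0.21  2.05  0.07  0.85 -1.8 ]
xyz cm [-0.73 20.92  0.87] rot [-0.05 -0.23  8.72]
```

View pics/s8.png

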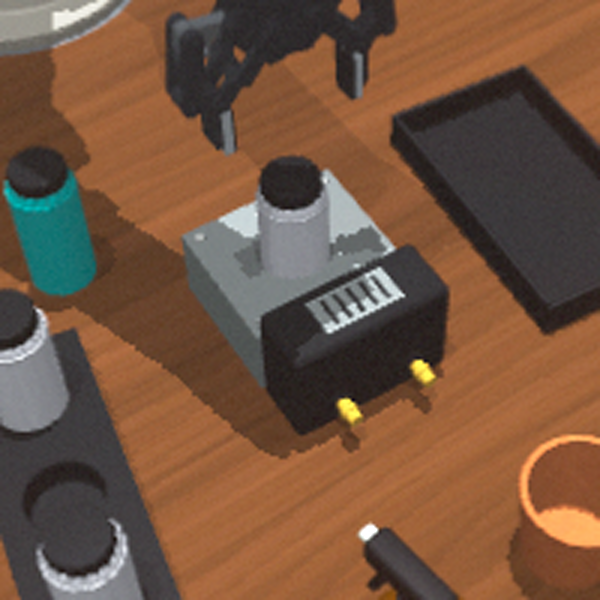

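The picture shows the can upright in the well, cap at crop (291,180). Next is C3.

>>> jog_arm --rows '[{"xyz": [-0.2,3,0],"delta_rot": [0,0,1],"fingers": 0},{"xyz": [-0.4,7,0],"delta_rot": [0,-0.2,3],"fingers": 0},{"xyz": [-0.5,11,0.4],"delta_rot": [0,-0.2,5],"fingers": 0},{"xyz": [-0.6,15,0.8],"delta_rot": [0,-0.2,7],"fingers": 0},{"xyz": [-0.7,18.6,0.9],"delta_rot": [0,-0.2,8.7],"fingers": 0}]'

```text
clock: 15.68
tcp_pos: [0.4689, -0.1919, 0.1628]
orientation: [-3.125, 0.315, 0.004]
contact_force: [0.6, 0.1, -0.2]
grip_width: 0.0859
```

```bash
python3 -c "
from h import *
imaging.grab_frame('wrist')
goto([*C[3],.165],-101.4)
"
```

```text
t 15.73 tcp [ 0.4676 -0.2     0.1629] jaw -102.09 tilt z [-0.0026 -0.0031 -1.    ] F [-0.9  -6.13  1.  ] w 0.0852 q [ 0.34  0.29 -0.07  2.01  0.03  0.84 -1.53]
xyz cm [ 0.45  1.24 -0.2 ] rot [ 0.2   0.11 -0.69]
```

>>> jog_arm --rows '[{"xyz": [0.4,1.2,0],"delta_rot": [0,0,-0.7],"fingers": 0},{"xyz": [0.4,1.2,0],"delta_rot": [0.2,0.1,-0.7],"fingers": 0},{"xyz": [0.4,1.2,0],"delta_rot": [0.2,0.1,-0.7],"fingers": 0},{"xyz": [0.4,1.2,0],"delta_rot": [0.2,0.1,-0.7],"fingers": 0},{"xyz": [0.4,1.2,0],"delta_rot": [0.2,0.1,-0.7],"fingers": 0}]'

```text
clock: 16.15
tcp_pos: [0.469, -0.2109, 0.1625]
orientation: [-3.126, 0.309, 0.001]
contact_force: [0.2, 0.3, 0.2]
grip_width: 0.0854
```

```bash
python3 -c "
from h import *
imaging.grab_frame('wrist')
goto([*C[3],.064],-101.4)
"
```

```text
t 16.2 tcp [ 0.4691 -0.211   0.1627] jaw -101.26 tilt z [-6.e-04  6.e-04 -1.e+00] F [-0.94 -0.18  0.9 ] w 0.085 q [ 0.36  0.3  -0.07  2.    0.03  0.84 -1.49]
xyz cm [0.08 0.2  9.87] rot [-0.03  0.04  0.14]
```

>>> jog_arm --rows '[{"xyz": [0.1,0.2,2],"delta_rot": [0,0,0],"fingers": 0},{"xyz": [0.1,0.2,5],"delta_rot": [0,0,0],"fingers": 0},{"xyz": [0.1,0.2,7.8],"delta_rot": [0,0,0],"fingers": 0},{"xyz": [0.1,0.2,9.3],"delta_rot": [0,0,0],"fingers": 0},{"xyz": [0.1,0.2,9.8],"delta_rot": [0,0,0],"fingers": 0}]'

```text
clock: 16.62
tcp_pos: [0.4682, -0.2113, 0.0623]
orientation: [-3.125, 0.305, 0.008]
contact_force: [-0.2, 0.5, -0.2]
grip_width: 0.0851
```

```bash
python3 -c "
from h import *
for _ in range(3): imaging.grab_frame('wrist')
goto([*C[3],.064],-101.4)
"
```

```text
t 16.77 tcp [ 0.4701 -0.2126  0.0651] jaw -101.21 tilt z [-3.e-04  8.e-04 -1.e+00] F [ 0.65 -0.59  0.16] w 0.0853 q [ 0.36  0.45 -0.06  2.06  0.05  0.63 -1.51]
xyz cm [-0.06  0.06  0.11] rot [-0.04  0.03  0.19]
```

>>> jog_arm --rows '[{"xyz": [0,0,0.1],"delta_rot": [0,0,0],"fingers": 1},{"xyz": [0,0,0.1],"delta_rot": [0,0,0],"fingers": 1},{"xyz": [0,0,0.1],"delta_rot": [0,0,0],"fingers": 1},{"xyz": [0,0,0.1],"delta_rot": [0,0,0],"fingers": 1},{"xyz": [0,0,0.1],"delta_rot": [0,0,0],"fingers": 1}]' --grip_force 40

```text
clock: 17.18
tcp_pos: [0.471, -0.2127, 0.0652]
orientation: [-3.126, 0.307, -0.003]
contact_force: [-1.0, 1.1, 4.8]
grip_width: 0.0493
```

>>> jog_arm --rows '[{"xyz": [0,0,-0.8],"delta_rot": [0,0,0],"fingers": 1},{"xyz": [0,0,-2.2],"delta_rot": [0,0,0],"fingers": 1},{"xyz": [0,0,-4.2],"delta_rot": [0,0,0],"fingers": 1},{"xyz": [0,0,-6.0],"delta_rot": [0,0,0],"fingers": 1},{"xyz": [0,0,-7.0],"delta_rot": [0,0,0],"fingers": 1}]'

```text
clock: 17.6
tcp_pos: [0.4718, -0.2131, 0.1379]
orientation: [3.126, -0.307, 0.007]
contact_force: [0.1, -0.1, -1.3]
grip_width: 0.0495
```

```bash
python3 -c "
from h import *
feel(3)
goto([.452,.2086,.135],-96.5)
goto([.39,-.16,.135],-96.5)
"
```

```text
feel [ 2.4900e-01  3.5000e-02 -7.2300e-01 -1.4000e-02 -3.0000e-03 -7.0000e-03
 -4.5033e+01 -2.2076e+01  1.9000e-01] sd [0.3  0.16 0.99] z [ 0.4713 -0.2129  0.136 ] w 0.0489
t 17.75 tcp [ 0.4713 -0.2129  0.136 ] jaw -101.21 tilt z [ 3.5e-03 -4.0e-04 -1.0e+00] F [ 0.62  0.2  -1.51] w 0.0489 q [ 0.36  0.34 -0.07  2.02  0.03  0.78 -1.49]
xyz cm [-10.09 -40.97   0.08] rot [-0.01 -0.2  -4.71]
t 17.75 tcp [ 0.4713 -0.2129  0.136 ] jaw -101.21 tilt z [ 3.5e-03 -4.0e-04 -1.0e+00] F [ 0.62  0.2  -1.51] w 0.0489 q [ 0.36  0.34 -0.07  2.02  0.03  0.78 -1.49]
xyz cm [-9.   -3.61  0.07] rot [-0.01 -0.2  -4.71]
```

C3 lifts light again at 0.7 N. I'll go round behind the doser at x≈0.65, at an underside height of about 80 mm, clear of the seated can.

```bash
python3 -c "
from h import *
goto([.65,-.13,.136],-96.5)
"
```

```text
t 17.75 tcp [ 0.4713 -0.2129  0.136 ] jaw -101.21 tilt z [ 3.5e-03 -4.0e-04 -1.0e+00] F [ 0.62  0.2  -1.51] w 0.0489 q [ 0.36  0.34 -0.07  2.02  0.03  0.78 -1.49]
xyz cm [ 15.92 -11.61   0.06] rot [-0.01 -0.2  -4.71]
```

>>> jog_arm --rows '[{"xyz": [1.6,-1.1,0],"delta_rot": [0,-0.2,0],"fingers": 1},{"xyz": [4.8,-3.4,0],"delta_rot": [0,-0.2,-1],"fingers": 1},{"xyz": [8.0,-5.8,0],"delta_rot": [0,-0.2,-2],"fingers": 1},{"xyz": [11.2,-8.2,0],"delta_rot": [0,-0.2,-3],"fingers": 1},{"xyz": [14.2,-10.6,0],"delta_rot": [0,-0.2,-4.6],"fingers": 1}]'

```text
clock: 18.17
tcp_pos: [0.632, -0.1356, 0.1349]
orientation: [-3.136, 0.18, 0.003]
contact_force: [0.3, -0.7, -0.9]
grip_width: 0.0491
```

```bash
python3 -c "
from h import *
goto([.65,-.03,.136],-96.5)
"
```

```text
t 18.17 tcp [ 0.632  -0.1356  0.1349] jaw -96.59 tilt z [-2.e-03  4.e-04 -1.e+00] F [ 0.31 -0.75 -0.86] w 0.0491 q [ 0.19  0.53 -0.1   1.71  0.06  0.91 -1.62]
xyz cm [  0.58 -10.7   -0.11] rot [-0.01  0.11 -0.09]
```

>>> jog_arm --rows '[{"xyz": [0.5,-3.0,-0.1],"delta_rot": [0,0.1,0],"fingers": 1},{"xyz": [0.8,-6.2,-0.1],"delta_rot": [0,0.1,0],"fingers": 1},{"xyz": [0.6,-9.4,-0.1],"delta_rot": [0,0.1,0],"fingers": 1},{"xyz": [0.3,-12.6,-0.1],"delta_rot": [0,0.1,0],"fingers": 1},{"xyz": [0.0,-15.8,-0.1],"delta_rot": [0,0.1,0],"fingers": 1}]'

```text
clock: 18.58
tcp_pos: [0.6491, 0.0228, 0.134]
orientation: [3.136, -0.18, -0.005]
contact_force: [-0.9, -0.5, -0.9]
grip_width: 0.0493
```

```bash
python3 -c "
from h import *
goto([.64,.13,.136],-96.5)
"
```

```text
t 18.58 tcp [0.6491 0.0228 0.134 ] jaw -96.59 tilt z [-3.1e-03 -1.0e-04 -1.0e+00] F [-0.87 -0.5  -0.87] w 0.0493 q [-0.04  0.54 -0.12  1.7   0.08  0.91 -1.88]
xyz cm [ -2.14 -10.54  -0.2 ] rot [ 0.02  0.18 -0.09]
```

>>> jog_arm --rows '[{"xyz": [-0.4,-3.2,-0.2],"delta_rot": [0,0.2,0],"fingers": 1},{"xyz": [-1.0,-6.4,-0.2],"delta_rot": [0,0.2,0],"fingers": 1},{"xyz": [-2.2,-9.6,-0.2],"delta_rot": [0,0.2,0],"fingers": 1},{"xyz": [-4.2,-12.4,-0.2],"delta_rot": [0,0.2,0],"fingers": 1},{"xyz": [-7,-14.6,-0.2],"delta_rot": [0,0.2,0],"fingers": 1}]'

```text
clock: 19.0
tcp_pos: [0.596, 0.1786, 0.1344]
orientation: [-3.136, 0.179, 0.001]
contact_force: [0.6, 0.1, -0.0]
grip_width: 0.049
```

```bash
python3 -c "
from h import *
goto([.452,.2086,.136],-96.5)
"
```

```text
t 19.0 tcp [0.596  0.1786 0.1344] jaw -96.52 tilt z [-5.e-04  2.e-04 -1.e+00] F [ 0.58  0.09 -0.03] w 0.049 q [-0.28  0.5  -0.15  1.77  0.09  0.88 -2.15]
xyz cm [-14.64  -1.35  -0.15] rot [-0.01  0.03 -0.02]
```

>>> jog_arm --rows '[{"xyz": [-3.6,-0.6,-0.1],"delta_rot": [0,0,0],"fingers": 1},{"xyz": [-7.2,-0.9,-0.1],"delta_rot": [0,0,0],"fingers": 1},{"xyz": [-10.6,-1.2,0.5],"delta_rot": [0,0,0],"fingers": 1},{"xyz": [-13.2,-1.3,1.5],"delta_rot": [0,0,0],"fingers": 1},{"xyz": [-14.4,-1.3,2.0],"delta_rot": [0,0,0],"fingers": 1}]'

```text
clock: 19.42
tcp_pos: [0.4491, 0.2079, 0.1123]
orientation: [3.135, -0.173, -0.009]
contact_force: [-0.9, 0.4, -1.3]
grip_width: 0.0492
```

```bash
python3 -c "
from h import *
for _ in range(3): im=imaging.grab_frame('wrist')
cv2.imwrite('pics/w9.png',im)
cv2.imwrite('pics/s9.png',cv2.resize(imaging.grab_frame('scene')[100:280,260:460],None,fx=3,fy=3,interpolation=2))
goto([.452,.2086,.064],-96.5)
"
```

```text
t 19.62 tcp [0.4545 0.2076 0.114 ] jaw -96.52 tilt z [-1.1e-03 -3.0e-04 -1.0e+00] F [ 0.02  0.57 -1.83] w 0.049 q [-0.4   0.36 -0.19  2.06  0.1   0.73 -2.33]
xyz cm [-0.25 -0.08  5.  ] rot [ 0.02  0.06 -0.02]
```

View pics/w9.png

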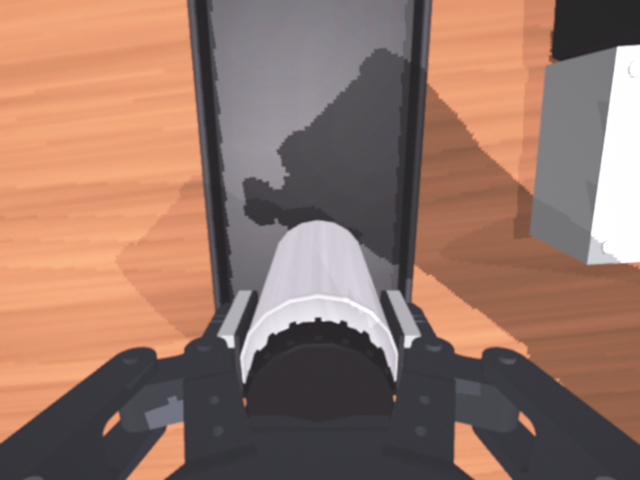

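View pics/s9.png

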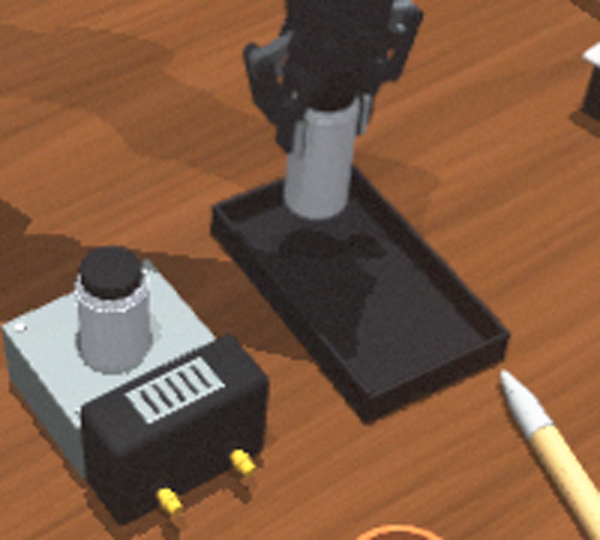

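The can is over the near half of the tray, centred between its side walls. Lowering.

>>> jog_arm --rows '[{"xyz": [-0.2,0,1.0],"delta_rot": [0,0,0],"fingers": 1},{"xyz": [-0.2,0,2.2],"delta_rot": [0,0,0],"fingers": 1},{"xyz": [-0.2,0,3.4],"delta_rot": [0,0,0],"fingers": 1},{"xyz": [-0.2,0,4.3],"delta_rot": [0,0,0],"fingers": 1},{"xyz": [-0.2,0,4.7],"delta_rot": [0,0,0],"fingers": 1}]'

```text
clock: 20.03
tcp_pos: [0.4525, 0.2071, 0.0652]
orientation: [3.135, -0.18, -0.004]
contact_force: [0.0, 0.3, -0.5]
grip_width: 0.0492
```

>>> jog_arm --rows '[{"xyz": [0,0,0.1],"delta_rot": [0,0,0],"fingers": 1},{"xyz": [0,0,0.2],"delta_rot": [0,0,0],"fingers": 1},{"xyz": [0,0,0.25],"delta_rot": [0,0,0],"fingers": 1},{"xyz": [0,0,0.3],"delta_rot": [0,0,0],"fingers": 1},{"xyz": [0,0,0.3],"delta_rot": [0,0,0],"fingers": 1}]'

```text
clock: 20.45
tcp_pos: [0.4528, 0.2073, 0.0626]
orientation: [3.135, -0.18, -0.003]
contact_force: [-0.8, -0.1, -0.9]
grip_width: 0.0489
```

```bash
python3 -c "
from h import *
feel(2)
goto([.452,.2086,.062],-96.5)
"
```

```text
feel [ 6.9700e-01 -2.5900e-01 -6.0400e-01 -8.0000e-03  1.5000e-02  2.0000e-03
 -4.7477e+01 -1.8258e+01  6.0000e-03] sd [0.31 0.69 0.19] z [0.4527 0.2073 0.0626] w 0.049
t 20.55 tcp [0.4527 0.2073 0.0626] jaw -96.57 tilt z [-2.e-03 -9.e-04 -1.e+00] F [ 1.   -0.95 -0.42] w 0.049 q [-0.41  0.44 -0.17  2.1   0.13  0.62 -2.36]
xyz cm [-0.09 -0.12  0.06] rot [ 0.06  0.11 -0.07]
```

>>> jog_arm --rows '[{"xyz": [0,0,0.04],"delta_rot": [0,0,0],"fingers": 1},{"xyz": [0,0,0.08],"delta_rot": [0,0,0],"fingers": 1},{"xyz": [0,0,0.12],"delta_rot": [0,0,0],"fingers": 1},{"xyz": [0,0,0.12],"delta_rot": [0,0,0],"fingers": 1},{"xyz": [0,0,0.12],"delta_rot": [0,0,0],"fingers": 1}]'

```text
clock: 20.97
tcp_pos: [0.453, 0.2075, 0.0622]
orientation: [3.136, -0.18, -0.002]
contact_force: [-0.9, -0.1, 7.8]
grip_width: 0.0493
```

```bash
python3 -c "
from h import *
feel(2)
"
```

```text
feel [ -2.206  -0.941   8.103  -0.286   0.459  -0.086 -43.888 -17.474  -0.755] sd [0.04 0.46 0.13] z [0.453  0.2075 0.0622] w 0.0488
```

Contact at z=0.0622 with 8 N. I'll back off 0.5 mm and release.

>>> jog_arm --rows '[{"xyz": [0,0,-0.03],"delta_rot": [0,0,0],"fingers": 1},{"xyz": [0,0,-0.03],"delta_rot": [0,0,0],"fingers": 0.4},{"xyz": [0,0,-0.03],"delta_rot": [0,0,0],"fingers": 0},{"xyz": [0,0,-0.03],"delta_rot": [0,0,0],"fingers": 0},{"xyz": [0,0,-0.03],"delta_rot": [0,0,0],"fingers": 0}]'

```text
clock: 21.48
tcp_pos: [0.453, 0.2075, 0.0624]
orientation: [3.136, -0.18, -0.002]
contact_force: [0.1, -0.6, 0.6]
grip_width: 0.0846
```

>>> jog_arm --rows '[{"xyz": [0,0,-2],"delta_rot": [0,0,0],"fingers": 0},{"xyz": [0,0,-5],"delta_rot": [0,0,0],"fingers": 0},{"xyz": [0,0,-8.5],"delta_rot": [0,0,0],"fingers": 0},{"xyz": [0,0,-11],"delta_rot": [0,0,0],"fingers": 0},{"xyz": [0,0,-12],"delta_rot": [0,0,0],"fingers": 0}]'

```text
clock: 21.9
tcp_pos: [0.4548, 0.2085, 0.1861]
orientation: [-3.134, 0.18, -0.005]
contact_force: [-0.3, 0.4, -0.8]
grip_width: 0.0857
```

```bash
python3 -c "
from h import *
im=imaging.grab_frame('scene'); cv2.imwrite('pics/s10.png',im)
goto([*C[1],.2],-101.4)
"
```

```text
t 21.95 tcp [0.4551 0.2086 0.1863] jaw -96.59 tilt z [ 0.0044  0.0023 -1.    ] F [0.15 1.04 1.5 ] w 0.0853 q [-0.38  0.25 -0.2   2.    0.06  0.89 -2.3 ]
xyz cm [23.2  43.19 -1.4 ] rot [-0.17 -0.23  4.81]
```

View pics/s10.png

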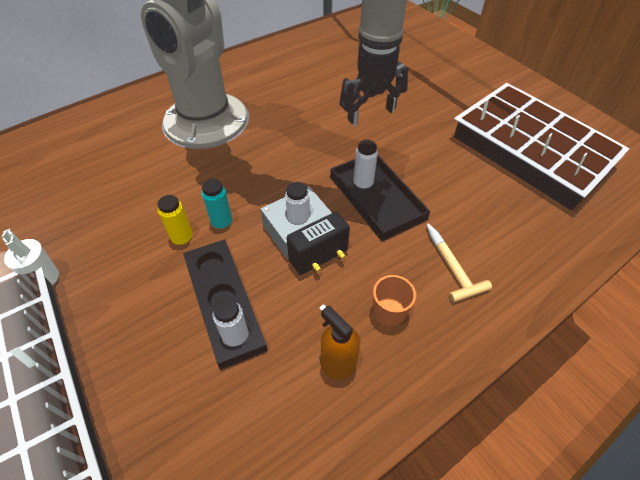

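Seated can at (297,203), first spent can upright in the tray at (366,165), bystanders unmoved. Now C1.

>>> jog_arm --rows '[{"xyz": [1.2,2.2,-0.5],"delta_rot": [0,-0.2,0],"fingers": 0},{"xyz": [3.0,5.6,-1.2],"delta_rot": [-0.1,-0.2,1],"fingers": 0},{"xyz": [4.8,9.0,-1.4],"delta_rot": [-0.1,-0.2,2],"fingers": 0},{"xyz": [6.6,12.4,-1.4],"delta_rot": [-0.1,-0.2,3],"fingers": 0},{"xyz": [8.5,15.8,-1.4],"delta_rot": [-0.1,-0.2,4.8],"fingers": 0}]'

```text
clock: 22.37
tcp_pos: [0.521, 0.0401, 0.1989]
orientation: [-3.126, 0.312, 0.002]
contact_force: [1.9, 0.6, 0.2]
grip_width: 0.0854
```

```bash
python3 -c "
from h import *
goto([*C[1],.2],-101.4)
"
```

```text
t 22.37 tcp [0.521  0.0401 0.1989] jaw -101.4 tilt z [-1.e-03  6.e-04 -1.e+00] F [1.88 0.65 0.2 ] w 0.0854 q [-0.13  0.27 -0.08  1.95  0.02  0.93 -1.99]
xyz cm [16.95 25.88 -0.14] rot [-0.02  0.06  0.  ]
```

>>> jog_arm --rows '[{"xyz": [2.0,3.1,0],"delta_rot": [0,0,0],"fingers": 0},{"xyz": [4.1,6.3,0],"delta_rot": [0,0,0],"fingers": 0},{"xyz": [6.2,9.5,0],"delta_rot": [0,0,0],"fingers": 0},{"xyz": [8.3,12.7,0],"delta_rot": [0,0,0],"fingers": 0},{"xyz": [10.4,15.9,0],"delta_rot": [0,0,0],"fingers": 0}]'

```text
clock: 22.78
tcp_pos: [0.591, -0.1382, 0.1968]
orientation: [-3.126, 0.312, 0.006]
contact_force: [1.0, 0.7, 0.4]
grip_width: 0.0856
```

```bash
python3 -c "
from h import *
goto([*C[1],.18],-101.4)
"
```

```text
t 22.78 tcp [ 0.591  -0.1382  0.1968] jaw -101.4 tilt z [-3.5e-03  6.0e-04 -1.0e+00] F [0.98 0.65 0.42] w 0.0856 q [ 0.12  0.4   0.01  1.76 -0.    0.99 -1.64]
xyz cm [6.57 9.79 1.66] rot [0.  0.2 0. ]
```

>>> jog_arm --rows '[{"xyz": [2.2,3.2,0],"delta_rot": [0,0.1,0],"fingers": 0},{"xyz": [4.3,6.4,0.5],"delta_rot": [0,0.2,0],"fingers": 0},{"xyz": [5.8,8.7,1],"delta_rot": [0,0.2,0],"fingers": 0},{"xyz": [6.5,9.7,1.6],"delta_rot": [0,0.2,0],"fingers": 0},{"xyz": [6.5,9.7,1.6],"delta_rot": [0,0.2,0],"fingers": 0}]'

```text
clock: 23.2
tcp_pos: [0.634, -0.2496, 0.1769]
orientation: [3.124, -0.319, -0.007]
contact_force: [-0.1, -0.1, -0.1]
grip_width: 0.0854
```

```bash
python3 -c "
from h import *
for _ in range(3):imaging.grab_frame('wrist')
goto([*C[1],.064],-101.4)
"
```

```text
t 23.35 tcp [ 0.6352 -0.2438  0.1795] jaw -101.29 tilt z [-0.0018  0.0017 -1.    ] F [ 0.25 -0.58  0.7 ] w 0.0853 q [ 0.25  0.53  0.04  1.59 -0.02  1.02 -1.47]
xyz cm [ 0.17  0.33 11.55] rot [-0.08  0.12  0.11]
```

>>> jog_arm --rows '[{"xyz": [0.15,0.3,2],"delta_rot": [0,0.1,0.1],"fingers": 0},{"xyz": [0.15,0.3,5],"delta_rot": [0,0.1,0.1],"fingers": 0},{"xyz": [0.15,0.3,8.4],"delta_rot": [0,0.1,0.1],"fingers": 0},{"xyz": [0.15,0.3,10.8],"delta_rot": [0,0.1,0.1],"fingers": 0},{"xyz": [0.15,0.3,11.4],"delta_rot": [0,0.1,0.1],"fingers": 0}]'

```text
clock: 23.77
tcp_pos: [0.633, -0.2429, 0.0612]
orientation: [-3.122, 0.306, 0.011]
contact_force: [-2.0, 0.7, 0.1]
grip_width: 0.0855
```

```bash
python3 -c "
from h import *
for _ in range(3):im=imaging.grab_frame('wrist')
cv2.imwrite('pics/w11.png',im)
goto([*C[1],.064],-101.4)
"
```

```text
t 23.92 tcp [ 0.6364 -0.2455  0.0664] jaw -101.29 tilt z [ 5.0e-04  1.7e-03 -1.0e+00] F [ 0.67 -0.51  0.32] w 0.0852 q [ 0.26  0.66  0.03  1.66 -0.02  0.82 -1.47]
xyz cm [-0.01  0.17  0.24] rot [-0.1  -0.01  0.11]
```

View pics/w11.png

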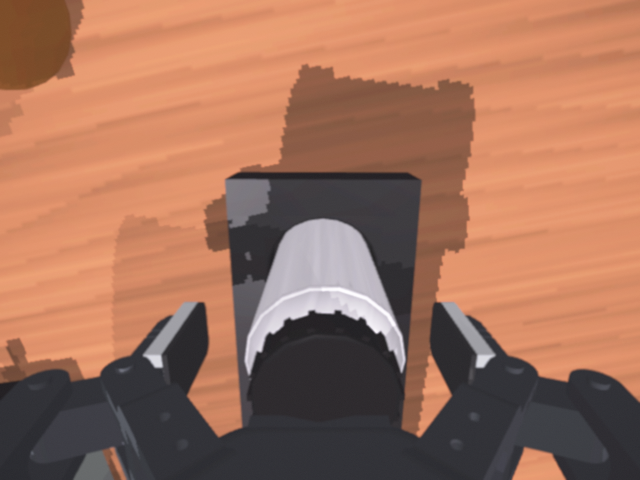

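The can stands centred at (326,330) between the jaws.

>>> jog_arm --rows '[{"xyz": [0,0.15,0.2],"delta_rot": [0,0,0],"fingers": 0},{"xyz": [0,0.15,0.2],"delta_rot": [0,0,0],"fingers": 1},{"xyz": [0,0.15,0.2],"delta_rot": [0,0,0],"fingers": 1},{"xyz": [0,0.15,0.2],"delta_rot": [0,0,0],"fingers": 1},{"xyz": [0,0.15,0.2],"delta_rot": [0,0,0],"fingers": 1}]'

```text
clock: 24.33
tcp_pos: [0.6369, -0.2471, 0.0657]
orientation: [-3.125, 0.309, -0.004]
contact_force: [-0.8, 1.4, 5.9]
grip_width: 0.049
```

>>> jog_arm --rows '[{"xyz": [0,0,0],"delta_rot": [0,0,0],"fingers": 1},{"xyz": [0,0,-0.3],"delta_rot": [0,0,0],"fingers": 1},{"xyz": [0,0,-0.6],"delta_rot": [0,0,0],"fingers": 1},{"xyz": [0,0,-1.0],"delta_rot": [0,0,0],"fingers": 1},{"xyz": [0,0,-1.0],"delta_rot": [0,0,0],"fingers": 1}]'

```text
clock: 24.75
tcp_pos: [0.6373, -0.2473, 0.0766]
orientation: [-3.125, 0.309, -0.005]
contact_force: [-0.8, -0.6, -0.5]
grip_width: 0.0495
```

```bash
python3 -c "
from h import *
imaging.grab_frame('wrist');imaging.grab_frame('wrist')
feel(5)
goto([.64,-.13,.136],-101)
"
```

```text
feel [-8.8000e-02  8.3000e-02 -1.3070e+00  5.0000e-03  3.7000e-02 -9.0000e-03
 -6.5746e+01 -2.3795e+01 -9.0000e-03] sd [0.69 0.32 0.27] z [ 0.6367 -0.2471  0.0755] w 0.049
t 25.1 tcp [ 0.6367 -0.2471  0.0755] jaw -101.3 tilt z [ 0.0019  0.0015 -1.    ] F [-0.88  0.06 -0.96] w 0.049 q [ 0.26  0.65  0.03  1.65 -0.02  0.84 -1.47]
xyz cm [ -1.96 -11.56  -6.03] rot [-0.1  -0.09 -0.3 ]
```

C1 weighs 1.3 N, so it is spent, as expected. Taking it to the tray.

>>> jog_arm --rows '[{"xyz": [0,0,-1],"delta_rot": [-0.1,0,0],"fingers": 1},{"xyz": [0,0,-2.5],"delta_rot": [-0.1,-0.1,0],"fingers": 1},{"xyz": [0,0,-4],"delta_rot": [-0.1,-0.1,0],"fingers": 1},{"xyz": [-0.2,-1.5,-5.2],"delta_rot": [-0.1,-0.1,0],"fingers": 1},{"xyz": [-0.7,-4.3,-6],"delta_rot": [-0.1,-0.1,0],"fingers": 1}]'

```text
clock: 25.52
tcp_pos: [0.6382, -0.2076, 0.1379]
orientation: [3.122, -0.319, 0.004]
contact_force: [0.5, -0.1, -1.0]
grip_width: 0.0492
```

```bash
python3 -c "
from h import *
goto([.655,-.05,.136],-96.5)
"
```

```text
t 25.52 tcp [ 0.6382 -0.2076  0.1379] jaw -101.67 tilt z [ 0.0022 -0.0034 -1.    ] F [ 0.46 -0.12 -0.97] w 0.0492 q [ 0.2   0.56  0.03  1.65 -0.02  0.93 -1.54]
xyz cm [ -1.54 -15.78   0.14] rot [ 0.17 -0.16 -5.17]
```

>>> jog_arm --rows '[{"xyz": [-0.3,-3.1,0.1],"delta_rot": [0.1,-0.1,-1],"fingers": 1},{"xyz": [-0.6,-6.3,0.1],"delta_rot": [0.2,-0.1,-2],"fingers": 1},{"xyz": [-0.9,-9.5,0.1],"delta_rot": [0.2,-0.1,-3],"fingers": 1},{"xyz": [-1.2,-12.7,0.1],"delta_rot": [0.2,-0.1,-4],"fingers": 1},{"xyz": [-1.5,-15.9,0.1],"delta_rot": [0.2,-0.1,-5],"fingers": 1}]'

```text
clock: 25.93
tcp_pos: [0.6555, -0.0457, 0.1372]
orientation: [-3.135, 0.18, -0.002]
contact_force: [0.7, -0.2, -0.8]
grip_width: 0.0493
```

```bash
python3 -c "
from h import *
goto([.65,.1,.136],-96.5)
"
```

```text
t 25.93 tcp [ 0.6555 -0.0457  0.1372] jaw -96.57 tilt z [ 0.0016  0.001  -1.    ] F [ 0.71 -0.24 -0.84] w 0.0493 q [-0.02  0.54 -0.01  1.68  0.01  0.92 -1.72]
xyz cm [ -2.22 -14.42   0.14] rot [-0.07 -0.09 -0.07]
```

>>> jog_arm --rows '[{"xyz": [-0.5,-3.2,0.1],"delta_rot": [0,0,0],"fingers": 1},{"xyz": [-1.0,-6.4,0.1],"delta_rot": [0,0,0],"fingers": 1},{"xyz": [-1.5,-9.6,0.1],"delta_rot": [0,0,0],"fingers": 1},{"xyz": [-2.0,-12.8,0.1],"delta_rot": [0,0,0],"fingers": 1},{"xyz": [-2.8,-16,0.1],"delta_rot": [0,0,0],"fingers": 1}]'

```text
clock: 26.35
tcp_pos: [0.6457, 0.1193, 0.1372]
orientation: [-3.135, 0.179, -0.004]
contact_force: [-0.0, -0.8, -1.8]
grip_width: 0.0491
```

```bash
python3 -c "
from h import *
goto([.5616,.196,.12],-96.5)
"
```

```text
t 26.35 tcp [0.6457 0.1193 0.1372] jaw -96.53 tilt z [ 0.0026  0.0015 -1.    ] F [-0.04 -0.79 -1.8 ] w 0.0491 q [-0.25  0.54 -0.03  1.69  0.02  0.91 -1.98]
xyz cm [-9.23 -6.66  1.71] rot [-0.1  -0.14 -0.03]
```

>>> jog_arm --rows '[{"xyz": [-2.0,-2.5,0],"delta_rot": [-0.1,-0.1,0],"fingers": 1},{"xyz": [-4.6,-4.4,0],"delta_rot": [-0.1,-0.1,0],"fingers": 1},{"xyz": [-7.2,-5.8,0.6],"delta_rot": [-0.1,-0.1,0],"fingers": 1},{"xyz": [-9.0,-6.6,1.5],"delta_rot": [-0.1,-0.1,0],"fingers": 1},{"xyz": [-9.2,-6.7,2.0],"delta_rot": [-0.1,-0.1,0],"fingers": 1}]'

```text
clock: 26.77
tcp_pos: [0.5571, 0.2013, 0.117]
orientation: [-3.136, 0.168, 0.004]
contact_force: [-0.6, -0.3, -1.5]
grip_width: 0.0493
```

```bash
python3 -c "
from h import *
for _ in range(3):im=imaging.grab_frame('wrist')
cv2.imwrite('pics/w12.png',im)
cv2.imwrite('pics/s12.png',cv2.resize(imaging.grab_frame('scene')[100:280,260:460],None,fx=3,fy=3,interpolation=2))
goto([.5616,.196,.065],-96.5)
"
```

```text
t 26.97 tcp [0.5629 0.1961 0.1178] jaw -96.57 tilt z [ 1.9e-03 -1.0e-04 -1.0e+00] F [ 0.35  0.88 -1.38] w 0.0489 q [-0.4   0.48 -0.05  1.85  0.03  0.82 -2.16]
xyz cm [-0.13  0.03  5.28] rot [-0.01 -0.11 -0.07]
```

View pics/w12.png

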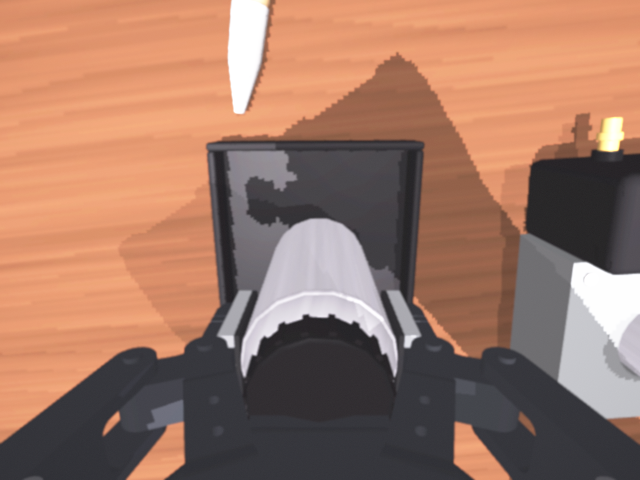

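View pics/s12.png

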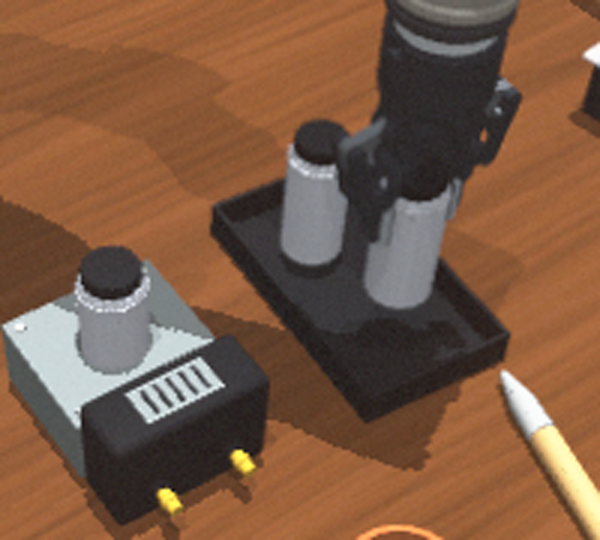

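Centred in the far half, clear of the first can and the walls. Lowering (contact expected at z≈0.062).

>>> jog_arm --rows '[{"xyz": [-0.1,0,1.0],"delta_rot": [0,-0.1,0],"fingers": 1},{"xyz": [-0.1,0,2.4],"delta_rot": [0,-0.1,0],"fingers": 1},{"xyz": [-0.1,0,3.8],"delta_rot": [0,-0.1,0],"fingers": 1},{"xyz": [-0.1,0,4.7],"delta_rot": [0,-0.1,0],"fingers": 1},{"xyz": [-0.1,0,5.1],"delta_rot": [0,-0.1,0],"fingers": 1}]'

```text
clock: 27.38
tcp_pos: [0.5618, 0.195, 0.0651]
orientation: [3.135, -0.182, -0.002]
contact_force: [-0.2, -1.0, -0.7]
grip_width: 0.0493
```

```bash
python3 -c "
from h import *
imaging.grab_frame('wrist')
feel(2)
"
```

```text
feel [ 1.2000e-01  7.7300e-01 -1.1050e+00 -2.9000e-02  9.0000e-03 -1.1000e-02
 -5.6269e+01 -2.0711e+01 -7.2000e-02] sd [0.72 0.05 0.41] z [0.5623 0.1959 0.0667] w 0.049
```

>>> jog_arm --rows '[{"xyz": [0,0,0.1],"delta_rot": [0,0,0],"fingers": 1},{"xyz": [0,0,0.2],"delta_rot": [0,0,0],"fingers": 1},{"xyz": [0,0,0.27],"delta_rot": [0,0,0],"fingers": 1},{"xyz": [0,0,0.33],"delta_rot": [0,0,0],"fingers": 1},{"xyz": [0,0,0.33],"delta_rot": [0,0,0],"fingers": 1}]'

```text
clock: 27.95
tcp_pos: [0.5624, 0.196, 0.0635]
orientation: [-3.136, 0.181, -0.0]
contact_force: [-0.4, -1.3, -0.1]
grip_width: 0.0491
```

```bash
python3 -c "
from h import *
feel(2)
"
```

```text
feel [-1.0500e-01 -1.7600e-01 -8.4900e-01  1.3000e-02 -2.3000e-02 -4.7000e-02
 -5.7247e+01 -2.0881e+01 -5.0000e-03] sd [0.32 0.08 0.  ] z [0.5623 0.1959 0.0635] w 0.0492
```

>>> jog_arm --rows '[{"xyz": [0,0,0.04],"delta_rot": [0,0,0],"fingers": 1},{"xyz": [0,0,0.08],"delta_rot": [0,0,0],"fingers": 1},{"xyz": [0,0,0.12],"delta_rot": [0,0,0],"fingers": 1},{"xyz": [0,0,0.12],"delta_rot": [0,0,0],"fingers": 1},{"xyz": [0,0,0.12],"delta_rot": [0,0,0],"fingers": 1}]'

```text
clock: 28.47
tcp_pos: [0.5624, 0.196, 0.0627]
orientation: [-3.136, 0.181, -0.001]
contact_force: [-1.3, -0.6, 3.7]
grip_width: 0.0496
```

```bash
python3 -c "
from h import *
feel(2)
"
```

```text
feel [-1.8750e+00 -8.7000e-02  5.0750e+00 -1.6400e-01  3.5000e-01 -3.0000e-02
 -5.4319e+01 -2.0169e+01 -5.4700e-01] sd [0.27 0.14 0.18] z [0.5625 0.196  0.0627] w 0.0488
```

Standing on the tray floor. Release and retreat.

>>> jog_arm --rows '[{"xyz": [0,0,-0.02],"delta_rot": [0,0,0],"fingers": 1},{"xyz": [0,0,-0.02],"delta_rot": [0,0,0],"fingers": 0.4},{"xyz": [0,0,-0.02],"delta_rot": [0,0,0],"fingers": 0},{"xyz": [0,0,-0.02],"delta_rot": [0,0,0],"fingers": 0},{"xyz": [0,0,-0.02],"delta_rot": [0,0,0],"fingers": 0}]'

```text
clock: 28.98
tcp_pos: [0.5624, 0.196, 0.0627]
orientation: [-3.136, 0.181, -0.001]
contact_force: [0.4, -0.9, -0.2]
grip_width: 0.0846
```

>>> jog_arm --rows '[{"xyz": [0,0,-2],"delta_rot": [0,0,0],"fingers": 0},{"xyz": [0,0,-5],"delta_rot": [0,0,0],"fingers": 0},{"xyz": [0,0,-8.5],"delta_rot": [0,0,0],"fingers": 0},{"xyz": [0,0,-12],"delta_rot": [0,0,0],"fingers": 0},{"xyz": [0,0,-15],"delta_rot": [0,0,0],"fingers": 0}]'

```text
clock: 29.4
tcp_pos: [0.5626, 0.196, 0.215]
orientation: [-3.136, 0.181, -0.002]
contact_force: [0.9, 0.6, -0.1]
grip_width: 0.0853
```

>>> jog_arm --rows '[{"xyz": [0,-3,0],"delta_rot": [0,0,0],"fingers": 0},{"xyz": [0,-6,0],"delta_rot": [0,0,0],"fingers": 0},{"xyz": [0,-9,0],"delta_rot": [0,0,0],"fingers": 0},{"xyz": [0,-12,0],"delta_rot": [0,0,0],"fingers": 0},{"xyz": [0,-13,0],"delta_rot": [0,0,0],"fingers": 0}]'

```text
clock: 29.82
tcp_pos: [0.5763, 0.331, 0.215]
orientation: [-3.133, 0.173, -0.001]
contact_force: [-0.7, 0.9, -0.6]
grip_width: 0.0856
```

```bash
python3 - <<'E'
from h import *
for _ in range(4): im=imaging.grab_frame('scene')
cv2.imwrite('pics/s13.png',im)
im=imaging.grab_frame('top'); cv2.imwrite('pics/t13.png',im)
def circ(x,y,z,rad): a=np.linspace(0,2*np.pi,181); return np.c_[x+rad*np.cos(a),y+rad*np.sin(a),0*a+z]
im=imaging.grab_frame('scene'); c=cam('scene'); f=8; x0,y0=260,170
b=cv2.resize(im[y0:y0+70,x0:x0+80],None,fx=f,fy=f,interpolation=2)
for z,col in [(.135,(0,255,0)),(.116,(0,255,255)),(.147,(0,0,255))]:
    p=((proj(c,circ(.4845,-.0045,z,.025 if z==.116 else .0205))-[x0,y0]+.5)*f).astype(np.int32); cv2.polylines(b,[p],False,col,1)
cv2.imwrite('pics/o13.png',b); print(r.get_obs()['clock'],r.get_obs()['tcp_pos'])
E
```

```text
30.1167 [0.57810424 0.32258267 0.21499405]
```

View pics/s13.png

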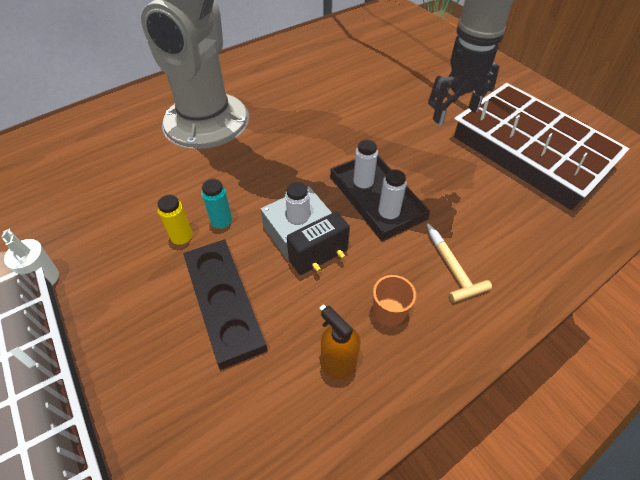

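View pics/t13.png

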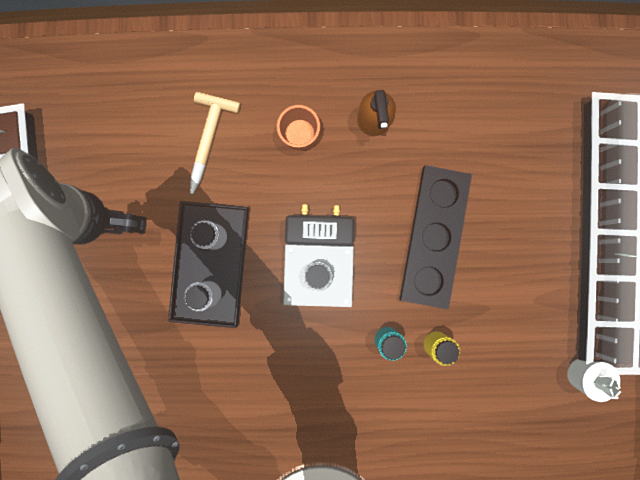

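View pics/o13.png

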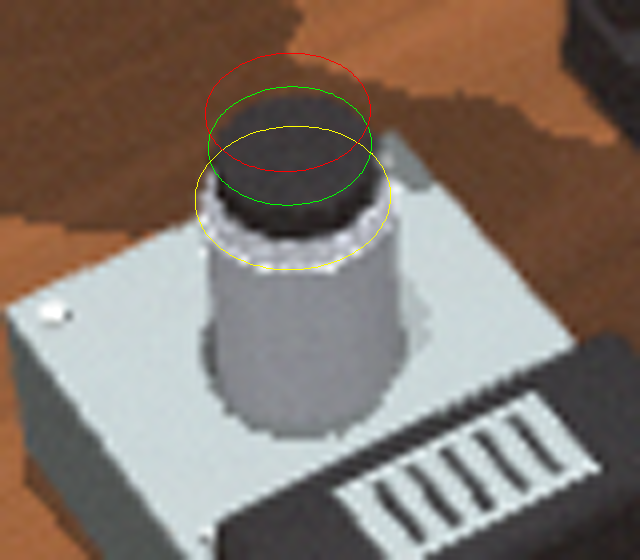

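The final pictures show the caddy empty, the full can upright in the well, and both spent cans upright in the tray. The cap top sits at the home height in the overlay, not 12 mm high, and the bystanders have not moved. Handing in.

```bash
python3 -c "
from bench import r
print(r.hand_in(), r.get_obs()['clock'])"
```

```text
the job is handed in; nothing more can be done
the job is handed in; nothing more can be done
```

The full cartridge is seated in the doser's well and the two spent ones stand in the empties tray. I handed the job in at about 30 s; no verdict is reported.

- **Which is which:** I lifted each cartridge 1 cm inside its nest to weigh it. The near one read 0.9 N (spent), the middle one 3.3 N (full) and the far one 1.3 N (spent). The far one was weighed only when I fetched it for the tray, after the full one had already been seated.
- **Full cartridge:** I pressed it down until the force rose from 3 N to about 13 N and the tool stopped at z = 0.076 m. That matches an underside 20 mm above the bench, which is fully home.
- **Spent cartridges:** each was lowered to light contact (5 to 8 N) before I released it.

In the last top and scene pictures all three cartridges stand upright, the caddy is empty, and the pot, mister, dibber and both coloured look-alikes appear unmoved. In the cap-height overlay, the seated cap appears about 1 px (2 to 3 mm) below the predicted home outline. I put that down to camera calibration, since the force and height readings agree that it is home.

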